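Put the painted vase away in the dust case

TASK

Put the white bottle vase with the blue bands away in the clear dust case: lean it over so that its belly passes the narrow slanted opening, stand it gently upright on the case's floor, and let go. Then swing the case's flap fully shut, and leave the other porcelain and the bottle where they stand.

Things in the scene. Friction and masses are not known exactly. Their poses are not given: they have to be found in the camera images.
- vase_center (a point): Centre of the painted vase, loose, 62.5 mm above its foot; z: its axis, up; x, y: square to the neck's faces. White porcelain, 125 mm tall, 0.2-0.4 kg. Belly 70 mm in diameter (foot 64 mm) up to 50 mm, a cone to 74 mm, then a straight neck 24 mm square. Blue bands: 20 mm wide on the belly, 10 mm at the top. Centre of mass about 38 mm above the foot: let go leaning under 30 deg, it rocks upright.
- case: Dust case, fixed: plywood base, clear walls and roof, blue trim. Origin at the centre of its underside; x to its back, away from the robot (yaw varies), y to its left, z up. Outside 220 (x) by 250 (y) by 172 mm; walls 6 mm, floor's top at z = 12 mm. For the flap to shut, the upright vase's axis must stand at case x = -57 to 69 mm, within 84 mm of y = 0.
- sill (a point): Middle of the blue top edge (sill) of the case's low front wall: case x = -107, y = 0, z = 90 mm. The wall is 6 mm thick: x = -110 to -104 mm. Axes as the case.
- roof_edge (a point): Middle of the roof's blue front edge: case x = -55, y = 0, z = 167 mm (underside; top 172 mm); the roof runs from here to the back. The opening lies between sill and this edge: slanting 57 degrees, 91 mm from edge to edge, 238 mm wide in y. From straight above the gap is only 49 mm: the upright belly cannot pass; leaning 25 to 45 degrees with its top towards the robot (case -x) it can.
- flap (a joint): Angle of the clear, blue-edged flap, rad: 0 shut (on the slant from roof edge to sill), 2.57 straight up, 3.3 fully open, leaning back over the roof. 102 mm from hinge to free edge, 250 mm wide, 5 mm thick, 0.15 kg; starts open, leaning back. Light damped hinge: stays put within about 12 degrees of straight up; pushed over towards the opening beyond that, it sinks shut by itself in about 2 s.
- flap_hinge (a point): Middle of the flap's hinge line, at the roof's front edge, along the case's y: case x = -57 mm, y = 0, z = 172 mm. Axes as the case.
- flap_edge (a point): Middle of the flap's free edge, 102 mm from the hinge line; moves with the flap.
- plain_vase_center (a point): Bystander: centre of an all-white vase of the same shape, loose, 62.5 mm above its foot. Leave it.
- bull_a_center (a point): Bystander: centre of a white porcelain bull, loose, 165 mm long (its own x), 70 mm wide, 110 mm high; 60 mm above its feet.
- bull_b_center (a point): Bystander: a second bull like the first.
- bull_c_center (a point): Bystander: a third bull like the first.
- bottle_center (a point): Bystander: centre of a white plastic bottle with a red cap, loose, 66 mm in diameter, 190 mm tall; 95 mm above its foot.
Not all that is in view belongs to the job. What is shaped like the part that bears vase_center but green is not meant.

How it is judged:
On the way:
1. the painted vase stands upright on the floor of the case, let go, while the flap is still open (x of vase_center in the frame of case between -0.072 and 0.072 m and y of vase_center in the frame of case between -0.088 and 0.088 m and z of vase_center in the frame of case between 0.066 and 0.082 m and angle between vase_center's own z axis and vertical below 0.08 rad and value of joint flap above 1.5 rad and contact force between the fingers and vase below 0.1 N and linear speed of vase below 0.03 m/s), for 0.3 s.
At the end, for the whole second after the job is handed in: The painted vase stands on the case's floor, within 4.5 degrees of upright, foot on the floor, wholly inside and at rest; the flap is shut to within 0.06 rad. On the way it stood there, let go, before the flap was closed (x of vase_center in the frame of case between -0.072 and 0.072 m and y of vase_center in the frame of case between -0.088 and 0.088 m and z of vase_center in the frame of case between 0.066 and 0.082 m and angle between vase_center's own z axis and vertical below 0.08 rad and value of joint flap below 0.06 rad and linear speed of vase below 0.02 m/s); the robot touches nothing.
It fails at once if another vase, a bull or the bottle is shifted by more than 40 mm (distance of any of plain_vase_center, bull_a_center, bull_b_center, bull_c_center, bottle_center from where it was at the start of the episode above 0.04 m).
It fails at once if the vase is knocked hard: more than 60 N between the vase and the case (contact force between vase and case above 60 N).
It also fails if it takes over 70 s, if anything falls off the work surface, if the arm or the gripper's body presses on something with over 40 N, if the wrist force passes 120 N, or if a joint passes its speed limit or range.

ROBOT

A 6-joint arm with a two-finger parallel gripper is mounted at the origin on the work surface. World frame = base frame: x ahead of the robot, y to its left, z up, the work surface at z = 0. Lengths are in m, angles in rad, forces in N, time in s.
With the tool pointing down it reaches from about 0.3 to 0.875 m from the base axis. Payload 6.4 kg.
Tool frame: the origin (TCP) lies midway between the tips of the shut fingers; the grasp point (between the pads) lies 19 mm behind it (pinch_z is the distance from the TCP to the grasp point, in m); z points along the fingers, y is the line along which they close (so a half turn about z gives the same grasp; the last joint's range is limited). The gripper opens to 88 mm and grips with 3 to 60 N. Pads are 18 mm wide; open, the fingers measure 123 mm over their backs; the gripper's body (75 mm by 187 mm) begins 45 mm behind the grasp point.
Start: joints at [-0.206, 0.181, 1.607, -0, 1.354, -0.206], TCP at [0.575, 0, 0.239] pointing down, gripper open.
Joint ranges: [-2.99, 2.99], [-0.89, 2.07], [0.3, 2.58], [-1.14, 4.28], [0, 2.63], [-3.12, 3.12]. Speed limits (rad/s): [2.57, 2.57, 3.01, 3.14, 3.14, 3.14].

INTERFACE

Orientations are given as a unit quaternion [w, x, y, z].
In Python, from cell import * gives the robot as it stands.
- The arm moves only by the tool apply_moves, never from a script. Its argument "motion" is text: rows parted by semicolons, each of 7 numbers parted by spaces: the shift along the tool's x, y, z in cm, then the turn, a rotation vector about the tool's x, y, z in rad, then the closure in counts, from 0 (fully open) to 255 (shut). In form: x y z ax ay az fingers; .... A call has exactly 10 rows; each row is the pose to reach, as a shift and turn from the pose commanded when the call began, along the tool's axes at that moment; what a row does not reach only later rows make up. A row lasts 1/12 s, in which the tool goes at most 41.7 mm and 7.16 degrees, less where a joint would pass 70% of its speed; a pose out of reach is approached as far as the arm can. A call with a gripper value outside its range is refused whole. The fingers move at their own pace and stop on an object; the grip force is fixed at half the most. Time passes only in rows, so rows that repeat a pose let the fingers close, or fill a call up. It gives the time, the measured TCP pose, the force, the opening and the grip force at its end, in the units of the state.
- sense(): the state, without advancing time (a new reading comes with each control period).
- get_image(name): name is "scene" or "side" or "wrist"; returns a dict with "frame" (384x512x3 uint8, red, green, blue), "depth" (384x512 float32, m along the optical axis (not along the pixel's ray), 0 where there is no reading), "camera_matrix" (3x3 intrinsics, pixels), "dist" ([k1, k2, p1, p2, k3] as OpenCV has them; the pictures are not rectified), "pose" (4x4, takes a point from camera to world coordinates). Camera axes: x right, y up, looking along -z (the intrinsics and any distortion apply to the point x, -y, -z); pixel columns grow to the right and rows downward; lengths in m; the calibration is good to about 2 mm. A picture is of the moment at which its call begins.
- finish_job(): hands the job in; it is judged then, once.
Trained networks look in a picture, given as the dict that the camera call returned (one of the last four; its "shot" number tells which), for a name from the list of things; names that differ only in an ending like _2 or _b are one class to them, and where a whole thing is asked for, a point or a joint stands for the part that bears it (a point fixed in the world has none). Each returns a list of dicts, best first, with "p" (0 to 1); they miss things now and then, are a little off and sometimes report something else, mostly with a low value. They report only what shows in the picture. A call takes as long as a camera call. They do not tell look-alikes from the thing itself.
- look_for(picture, name): "centre" ([column, row] in pixels, amid what is visible of it).
The state is a dict: "t": time; "joint_positions": joint angles; "joint_vel": joint speeds; "tau": joint torques, N m; "eef_pos": TCP position; "orientation": TCP orientation; "force": force on the tool from outside, world axes, zero at the start; "moment": the same for the moment, N m; "width": finger opening in m; "gripper_force": force on a finger pad.
Only numpy, scipy, OpenCV 4.12 (cv2) and the standard library are available. Lean on these libraries where they do the work, as an engineer would, in place of code of your own. Each camera call takes 0.05 s, during which the arm holds its last target. There are 200 camera calls.

## Working session

There is one attempt and no reset: what is moved stays moved. The work goes in short steps, Python scripts to look and compute and a tool call to move; the robot and the scene stay as the last step left them, time stands still between calls to the robot, and variables do not carry over. Pictures are saved under pics/ and viewed, at most 10 in all, crops included, and the job is handed in when it is done.

Besides the shell and the picture viewer there is one more tool, called by a JSON object that holds its "fn" and its "kwargs". apply_moves: Moves the arm, as the interface text tells. Its arguments: {"type":"object","properties":{"motion":{"type":"string"}},"required":["motion"]}

```bash
ls; mkdir -p pics
cat > h.py <<'E'
from cell import *
import numpy as np, cv2
def world(im,px,depth=None):
    px=np.array(px,float).reshape(-1,1,2)
    n=cv2.undistortPoints(px,np.array(im["camera_matrix"]),np.array(im["dist"]))[:,0]
    out=[]
    for (u,v),(x,y) in zip(px[:,0],n):
        d=im["depth"][int(round(v)),int(round(u))] if depth is None else depth
        out.append((np.array(im["pose"])@[x*d,-y*d,-d,1])[:3])
    return np.array(out)
def cloud(im):
    v,u=np.mgrid[0:384,0:512]
    n=cv2.undistortPoints(np.stack([u,v],-1).reshape(-1,1,2).astype(float),np.array(im["camera_matrix"]),np.array(im["dist"]))[:,0]
    d=im["depth"].reshape(-1)
    P=np.stack([n[:,0]*d,-n[:,1]*d,-d,np.ones_like(d)],1)@np.array(im["pose"]).T
    return P[:,:3].reshape(384,512,3)
def proj(im,P):
    M=np.linalg.inv(np.array(im["pose"])); P=np.atleast_2d(P)
    c=P@M[:3,:3].T+M[:3,3]; c=c*[1,-1,-1]
    return cv2.projectPoints(c,np.zeros(3),np.zeros(3),np.array(im["camera_matrix"]),np.array(im["dist"]))[0][:,0]
def save(im,name): cv2.imwrite("pics/"+name,im["frame"][:,:,::-1])
E
python3 - <<'E'
from h import *
a=[]
for n in ["scene","side"]:
    im=get_image(n); a.append(im["frame"])
    print(n,np.array(im["pose"])[:3,3].round(2))
    for t in ["vase_center","case","flap","sill","roof_edge","bull_a_center","bottle_center"]:
        for r in look_for(im,t)[:4]:
            c=r["centre"]; print(t,np.round(c),round(r["p"],2),world(im,[c])[0].round(3))
cv2.imwrite("pics/a.png",cv2.resize(a[0],(800,600))[:,:,::-1]);cv2.imwrite("pics/b.png",cv2.resize(a[1],(800,600))[:,:,::-1])
E
```

```text
pics
scene [1.22 0.16 0.94]
vase_center [225. 181.] 0.72 [ 0.487 -0.144  0.065]
vase_center [186. 173.] 0.59 [ 0.488 -0.278  0.067]
case [308. 225.] 0.69 [0.666 0.147 0.171]
flap [314. 191.] 0.66 [0.548 0.142 0.172]
flap [309. 226.] 0.29 [0.669 0.15  0.172]
flap [208. 208.] 0.24 [ 0.608 -0.159  0.07 ]
sill [307. 227.] 0.79 [0.674 0.147 0.172]
roof_edge [307. 228.] 0.89 [0.676 0.146 0.173]
bull_a_center [196. 248.] 0.74 [ 0.768 -0.131  0.1  ]
bottle_center [428. 227.] 0.97 [0.541 0.467 0.11 ]
side [ 0.11 -0.87  0.8 ]
vase_center [257. 240.] 0.74 [ 0.461 -0.181  0.064]
vase_center [278. 274.] 0.67 [ 0.453 -0.312  0.056]
vase_center [251. 169.] 0.23 [0.553 0.027 0.156]
case [252. 173.] 0.56 [0.554 0.027 0.141]
flap [237. 143.] 0.58 [0.557 0.136 0.197]
sill [248. 169.] 0.86 [0.544 0.035 0.156]
roof_edge [249. 171.] 0.69 [0.547 0.031 0.15 ]
bull_a_center [334. 205.] 0.96 [ 0.727 -0.187  0.089]
bull_a_center [250. 172.] 0.39 [0.55  0.029 0.145]
bottle_center [189. 137.] 0.75 [0.488 0.46  0.09 ]
bottle_center [253. 171.] 0.35 [0.559 0.029 0.149]
```

View pics/a.png

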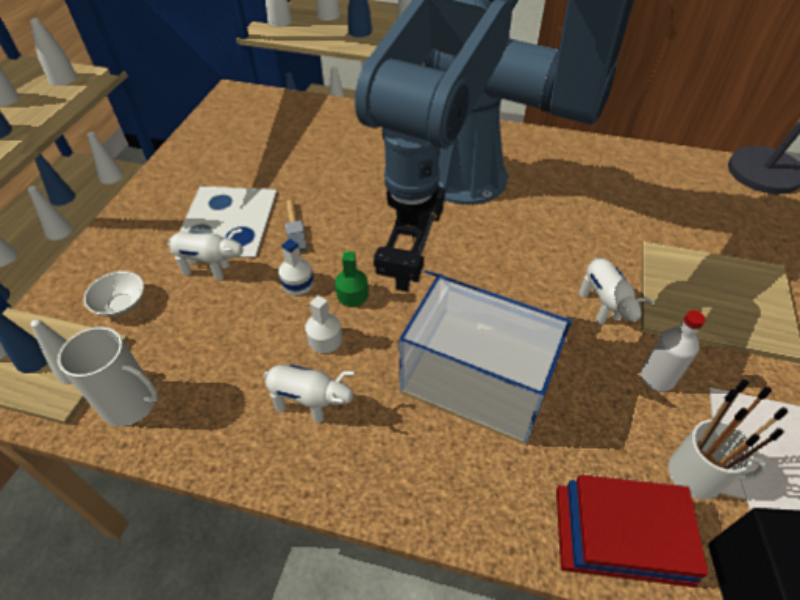

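View pics/b.png

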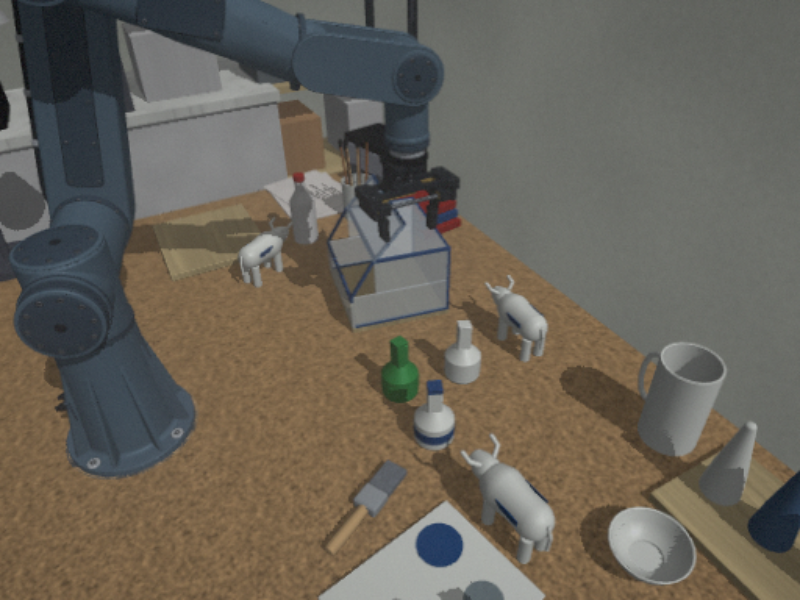

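```bash
cat > m.py <<'E'
from h import *
from scipy.optimize import least_squares
ims=[get_image("scene"),get_image("side")]
def L(a,b): return np.array(a)+np.linspace(0,1,30)[:,None]*(np.array(b)-np.array(a))
def model(p,fl=3.3):
    s=[]
    f=fl-2.57; e=[-.057+.102*np.sin(f),.172+.102*np.cos(f)]
    s+=[L((-.107,-.125,.09),(-.107,.125,.09)),L((-.055,-.125,.17),(-.055,.125,.17)),L((e[0],-.125,e[1]),(e[0],.125,e[1]))]
    for y in(-.123,.123): s+=[L((-.057,y,.172),(e[0],y,e[1]))]
    P=np.concatenate(s); c,n=np.cos(p[2]),np.sin(p[2])
    return np.stack([p[0]+c*P[:,0]-n*P[:,1],p[1]+n*P[:,0]+c*P[:,1],P[:,2]],1)
D=[]
for im in ims:
    h=cv2.cvtColor(im["frame"],cv2.COLOR_RGB2HSV)
    m=cv2.inRange(h,(105,110,40),(130,255,255)); D.append(cv2.distanceTransform(255-m,cv2.DIST_L2,5))
def res(p):
    r=[]
    for im,d in zip(ims,D):
        q=proj(im,model(p)).astype(np.float32); r.append(np.minimum(cv2.remap(d,q[:,0].copy(),q[:,1].copy(),cv2.INTER_LINEAR,borderValue=20),12))
    return np.concatenate(r)
best=min((least_squares(res,[x,y,w],diff_step=1e-3,loss="soft_l1") for x in(.55,.6,.65) for y in(.08,.12,.16) for w in(-.4,-.2,0,.2,.4)),key=lambda s:s.cost)
print(best.x,best.cost,[np.abs(a).mean() for a in np.split(best.fun,2)])
C=[cloud(i) for i in ims]
for c in C:
    v=c.reshape(-1,3); k=(abs(v[:,2]-.1715)<.004)&(v[:,0]>.45)&(v[:,0]<.8)&(v[:,1]>-.05)&(v[:,1]<.32); print("roof",cv2.minAreaRect(v[k][:,:2].astype(np.float32)),k.sum())
    # vases: neck points in height 80..122mm
    for n,g in dict(p=(.475,-.295),g=(.475,-.16),w=(.6,-.17)).items():
        k=(v[:,2]>.02)&(v[:,2]<.05)&(np.hypot(v[:,0]-g[0],v[:,1]-g[1])<.06); q=v[k][:,:2]
        if len(q)>20:
            s=least_squares(lambda a:np.hypot(*(q-a).T)-.035,q.mean(0),loss="soft_l1",f_scale=.002); 
            k=(v[:,2]>.085)&(v[:,2]<.13)&(np.hypot(*(v[:,:2]-s.x).T)<.03); t=v[k]
            print(n,s.x.round(4),len(q),cv2.minAreaRect(t[:,:2].astype(np.float32)) if len(t) else 0,)
o=[]
for im in ims:
    f=im["frame"].copy()
    for q in proj(im,model(best.x)): cv2.circle(f,tuple(int(z) for z in q),0,(255,0,0),-1)
    o.append(f)
a=cv2.resize(o[0][150:300,230:390],(400,375)); b=cv2.resize(o[1][90:240,170:330],(400,375)); 
c=cv2.resize(ims[0]["frame"][140:230,150:246],(400,375//1)); d=cv2.resize(ims[1]["frame"][190:310,220:348],(400,375))
cv2.imwrite("pics/c.png",cv2.resize(np.vstack([np.hstack([a,b]),np.hstack([c,d])]),(640,600))[:,:,::-1])
E
python3 m.py
```

```text
Traceback (most recent call last):
  File "m.py", line 21, in <module>
    best=min((least_squares(res,[x,y,w],diff_step=1e-3,loss="soft_l1") for x in(.55,.6,.65) for y in(.08,.12,.16) for w in(-.4,-.2,0,.2,.4)),key=lambda s:s.cost)
  File "m.py", line 21, in <genexpr>
    best=min((least_squares(res,[x,y,w],diff_step=1e-3,loss="soft_l1") for x in(.55,.6,.65) for y in(.08,.12,.16) for w in(-.4,-.2,0,.2,.4)),key=lambda s:s.cost)
              ~~~~~~~~~~~~~^^^^^^^^^^^^^^^^^^^^^^^^^^^^^^^^^^^^^^^^^^^
ValueError: `f0` passed has more than 1 dimension.
```

```bash
sed -i 's/return np.concatenate(r)$/return np.concatenate(r).ravel()/' m.py
python3 m.py
```

```text
[ 0.59139775  0.14444825 -0.19093895] 1210.2467068433762 [np.float32(1.090369), np.float32(8.235887)]
roof ((0.6183162927627563, 0.14660638570785522), (0.2512933015823364, 0.17160312831401825), 79.38667297363281) 4548
p [ 0.4682 -0.2807] 137 ((0.4698909819126129, -0.2800588607788086), (0.027204083278775215, 0.02601485885679722), 64.142578125)
g [ 0.4686 -0.1535] 133 ((0.4705467224121094, -0.15280911326408386), (0.028490325435996056, 0.025222981348633766), 4.38428258895874)
w [ 0.5972 -0.1696] 128 ((0.5987904667854309, -0.16927766799926758), (0.027501560747623444, 0.02565857768058777), 71.0912094116211)
roof ((0.617812991142273, 0.1411045789718628), (0.25317227840423584, 0.17349223792552948), 80.40367889404297) 922
p [ 0.469  -0.2833] 206 ((0.4694095551967621, -0.28443413972854614), (0.028649553656578064, 0.024323010817170143), 67.64901733398438)
g [ 0.4702 -0.1565] 191 ((0.47008809447288513, -0.15735597908496857), (0.026772670447826385, 0.026876892894506454), 10.22256851196289)
w [ 0.5996 -0.1724] 177 ((0.5983471870422363, -0.17487171292304993), (0.02539408765733242, 0.02428598888218403), 71.79444122314453)
```

View pics/c.png

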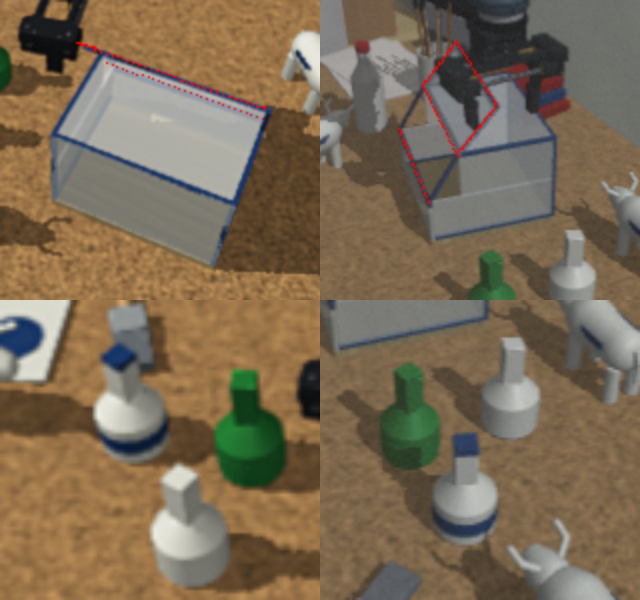

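```bash
cat >> h.py <<'E'
from scipy.spatial.transform import Rotation as Ro
def pose():
    s=sense(); q=s["orientation"]; return np.array(s["eef_pos"]),Ro.from_quat([q[1],q[2],q[3],q[0]]),s
def Rt(heading,a,flip=1):
    "tool: z tilted a from down toward heading, y horizontal"
    t=np.array([np.sin(a)*np.cos(heading),np.sin(a)*np.sin(heading),-np.cos(a)])
    y=flip*np.array([-np.sin(heading),np.cos(heading),0]); return Ro.from_matrix(np.stack([np.cross(y,t),y,t],1))
def rel(G,R,base=None):
    "row to bring grasp point to G with R"
    p,R0,_=pose() if base is None else base
    tcp=np.array(G)+.019*R.as_matrix()[:,2]
    return np.r_[R0.inv().apply(tcp-p)*100,(R0.inv()*R).as_rotvec()].round(3), tcp.round(4)
def log():
    import json
    s=sense(); open("log.txt","a").write(json.dumps({k:np.array(s[k]).tolist() for k in("joint_positions","eef_pos","orientation")})+"\n")
    return s
E
python3 - <<'E'
from h import *
s=log(); p,R,_=pose(); print(p,R.as_matrix().round(2),s["t"],s["width"])
h=np.radians(-25); 
for f in(1,-1):
    T=Rt(h,np.radians(40),f); print(rel(np.array([.469,-.282,.112])-.1*T.as_matrix()[:,2],T))
im=get_image("side");v=cloud(im).reshape(-1,3)
k=(v[:,2]>.03)&(v[:,2]<.13)&(v[:,0]<.52)&(v[:,0]>.3)&(v[:,1]<-.32)&(v[:,1]>-.5);print(v[k].min(0),v[k].max(0))
E
```

```text
[5.75022430e-01 2.59669027e-05 2.38720277e-01] [[-0.  1. -0.]
 [ 1.  0. -0.]
 [-0. -0. -1.]] 1.0 0.08786692950249732
(array([-26.   , -15.323,   6.469,  -0.395,  -0.62 ,  -1.086]), array([ 0.4218, -0.26  ,  0.174 ]))
(array([-26.   , -15.323,   6.469,  -0.696,   0.443,   1.913]), array([ 0.4218, -0.26  ,  0.174 ]))
[ 0.43740439 -0.49999348  0.0303821 ] [ 0.50901227 -0.32025218  0.11119033]
```

{"fn": "apply_moves", "kwargs": {"motion": "-8 -5 -2 -0.1 -0.15 -0.27 0; -16 -9 -2 -0.2 -0.3 -0.54 0; -22 -13 0 -0.25 -0.4 -0.7 0; -26 -15.3 2 -0.3 -0.5 -0.85 0; -26 -15.3 4 -0.35 -0.56 -0.95 0; -26 -15.3 6 -0.395 -0.62 -1.086 0; -26 -15.3 6.5 -0.395 -0.62 -1.086 0; -26 -15.3 6.5 -0.395 -0.62 -1.086 0; -26 -15.3 6.5 -0.395 -0.62 -1.086 0; -26 -15.3 6.5 -0.395 -0.62 -1.086 0"}}

```text
t: 1.88
eef_pos: [0.4246, -0.2551, 0.1755]
orientation: [0.261, 0.337, 0.903, -0.051]
force: [0.4, -0.1, -0.5]
width: 0.088
gripper_force: 0.0
```

Run:
```python
from h import *
s=log(); print(np.round(s["joint_positions"],3),s["eef_pos"],s["t"])
im=get_image("wrist"); si=get_image("side"); sc=get_image("scene")
print(np.array(im["pose"]).round(3))
V=cloud(im).reshape(-1,3)
k=(V[:,2]>.085)&(V[:,2]<.13)&(np.hypot(V[:,0]-.469,V[:,1]+.282)<.03); t=V[k].astype(np.float32); print(k.sum(), cv2.minAreaRect(t[:,:2]) if k.sum() else 0)
k2=(V[:,2]>.121)&(V[:,2]<.13)&(np.hypot(V[:,0]-.469,V[:,1]+.282)<.03); t=V[k2].astype(np.float32); print(k2.sum(), cv2.minAreaRect(t[:,:2]) if k2.sum() else 0)
a=np.hstack([cv2.resize(im["frame"],(400,300)),cv2.resize(sc["frame"][150:300,230:430],(400,300))])
b=np.hstack([cv2.resize(si["frame"][60:240,130:370],(400,300)),cv2.resize(si["frame"][160:340,180:420],(400,300))])
cv2.imwrite("pics/d.png",np.vstack([a,b])[:,:,::-1])
```

```text
[-0.896 -0.271  2.273  0.293  0.649 -1.942] [ 0.42461477 -0.25512739  0.17551821] 1.8833
[[ 0.635 -0.464 -0.618  0.308]
 [ 0.768  0.466  0.439 -0.168]
 [ 0.085 -0.753  0.652  0.26 ]
 [ 0.     0.     0.     1.   ]]Traceback (most recent call last):
  File "<stdin>", line 6, in <module>
cv2.error: OpenCV(4.12.0) /io/opencv/modules/imgproc/src/convhull.cpp:143: error: (-215:Assertion failed) total >= 0 && (depth == CV_32F || depth == CV_32S) in function 'convexHull'
```

Run:
```python
from h import *
log()
im=get_image("wrist"); si=get_image("side"); sc=get_image("scene")
V=cloud(im).reshape(-1,3)
print(pose()[0], rel(np.array([.469,-.282,.112])-.1*Rt(np.radians(-25),np.radians(40)).as_matrix()[:,2],Rt(np.radians(-25),np.radians(40))))
for lo in(.085,.121):
    k=(V[:,2]>lo)&(V[:,2]<.13)&(np.hypot(V[:,0]-.469,V[:,1]+.282)<.03); t=np.ascontiguousarray(V[k][:,:2],dtype=np.float32); print(k.sum(), cv2.minAreaRect(t))
a=np.hstack([cv2.resize(im["frame"],(400,300)),cv2.resize(sc["frame"][150:300,230:430],(400,300))])
b=np.hstack([cv2.resize(si["frame"][60:240,130:370],(400,300)),cv2.resize(si["frame"][160:340,180:420],(400,300))])
cv2.imwrite("pics/d.png",np.vstack([a,b])[:,:,::-1])
```

```text
[ 0.42655209 -0.25409686  0.17718048] (array([ 0.114, -0.781,  0.219, -0.078, -0.155, -0.26 ]), array([ 0.4218, -0.26  ,  0.174 ]))
1947 ((0.4684404730796814, -0.28247779607772827), (0.02463674172759056, 0.025942569598555565), 66.99105072021484)
761 ((0.468487948179245, -0.28246358036994934), (0.024593405425548553, 0.025971289724111557), 67.26875305175781)
```

View pics/d.png

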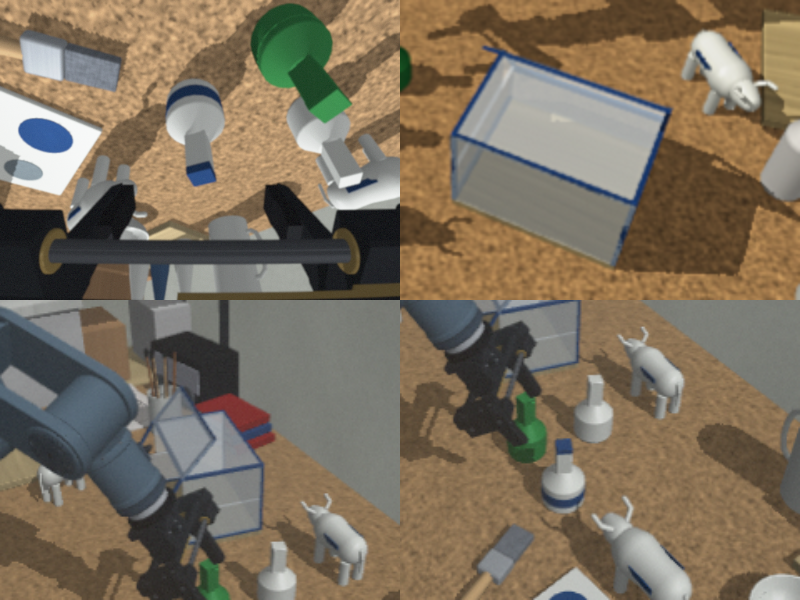

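Run:
```python
from h import *
print(log()["joint_positions"])
T=Rt(np.radians(-23),np.radians(40)); t=T.as_matrix()[:,2]; V=np.array([.4685,-.2825,.112])
for d in(.1,.05,0): print(rel(V-d*t,T))
```

```text
[-0.88959186 -0.27041391  2.26825341  0.2870755   0.65237094 -1.92856708]
(array([ 0.066, -1.025,  0.222, -0.098, -0.153, -0.288]), array([ 0.4206, -0.2622,  0.174 ]))
(array([-0.615, -0.435,  5.14 , -0.098, -0.153, -0.288]), array([ 0.4502, -0.2747,  0.1357]))
(array([-1.296,  0.155, 10.058, -0.098, -0.153, -0.288]), array([ 0.4797, -0.2873,  0.0974]))
```

{"fn": "apply_moves", "kwargs": {"motion": "0 -1 0.2 -0.03 -0.05 -0.1 0; 0 -1 0.2 -0.07 -0.1 -0.2 0; 0 -1 0.2 -0.1 -0.15 -0.29 0; 0 -1 0.2 -0.1 -0.15 -0.29 0; 0 -1 0.2 -0.1 -0.15 -0.29 0; -0.2 -0.8 2 -0.1 -0.15 -0.29 0; -0.4 -0.6 3.5 -0.1 -0.15 -0.29 0; -0.6 -0.4 5.1 -0.1 -0.15 -0.29 0; -0.6 -0.4 5.1 -0.1 -0.15 -0.29 0; -0.6 -0.4 5.1 -0.1 -0.15 -0.29 0"}}

```text
t: 3.02
eef_pos: [0.4501, -0.273, 0.1347]
orientation: [0.333, 0.185, 0.922, -0.066]
force: [0.2, 0.1, 0.7]
width: 0.0879
gripper_force: 0.0
```

Run:
```python
from h import *
print(np.round(log()["joint_positions"],3))
T=Rt(np.radians(-23),np.radians(40)); t=T.as_matrix()[:,2]; V=np.array([.4685,-.2825,.112])
for d in(.05,0): print(rel(V-d*t,T))
get_image("side"); print(rel(V,T))
```

```text
[-1.001 -0.124  2.329  0.868  0.499 -2.862]
(array([-0.12 , -0.154, -0.032,  0.006, -0.005,  0.003]), array([ 0.4502, -0.2747,  0.1357]))
(array([-1.460e-01, -1.830e-01,  4.968e+00,  6.000e-03, -5.000e-03,
        3.000e-03]), array([ 0.4797, -0.2873,  0.0974]))
(array([-1.040e-01, -1.460e-01,  5.015e+00,  5.000e-03, -4.000e-03,
        3.000e-03]), array([ 0.4797, -0.2873,  0.0974]))
```

```bash
cat > kin.py <<'E'
from h import *
from scipy.optimize import least_squares
import json,itertools
S=[json.loads(l) for l in open("log.txt")]
def fk(j,P,sg=(1,1)):
    ox,oy,H,L1,e1,L2,e2,T,c=P
    A=Ro.from_euler("z",j[0]); B=A*Ro.from_euler("y",j[1]); C=A*Ro.from_euler("y",j[1]+j[2])
    R=C*Ro.from_euler("z",sg[0]*j[3])*Ro.from_euler("y",j[4])*Ro.from_euler("z",sg[1]*j[5]+c)
    return A.apply([ox,oy,H])+B.apply([e1,0,L1])+C.apply([e2,0,L2])+R.apply([0,0,T]),R
def err(P,sg):
    o=[]
    for s in S:
        q=s["orientation"]; p,R=fk(s["joint_positions"],P,sg)
        o+=list(p-s["eef_pos"])+list(.3*(R.inv()*Ro.from_quat([q[1],q[2],q[3],q[0]])).as_rotvec())
    return np.array(o+list(1e-3*(np.array(P)-[0,.12,.35,.4,0,.4,0,.25,P[8]])))
def fit():
    return min(((r:=least_squares(err,[0,.12,.35,.4,0,.4,0,.25,c],args=(sg,))).cost,tuple(r.x),sg) for sg in itertools.product((1,-1),(1,-1)) for c in(-1.57,0,1.57,3.14))
LO=np.array([-2.99,-.89,.3,-1.14,0,-3.12]);HI=np.array([2.99,2.07,2.58,4.28,2.63,3.12])
def ik(G,R,P,sg,q0):
    tcp=np.array(G)+.019*R.as_matrix()[:,2]
    def f(j):
        p,Q=fk(j,P,sg); return np.r_[p-tcp,.3*(Q.inv()*R).as_rotvec(),1e-4*(j-q0)]
    r=least_squares(f,np.clip(q0,LO+.01,HI-.01),bounds=(LO,HI)); return r.x,np.linalg.norm(r.fun[:6])
E
python3 - <<'E'
from kin import *
c,P,sg=fit(); print(c,np.round(P,4),sg); e=err(P,sg)[:6*len(S)]; print(np.abs(e).max())
json.dump([P,sg],open("kin.json","w"))
seeds=[np.array(s["joint_positions"]) for s in S]+[np.array([-.2,-.2,2.3,3.1,.3,s]) for s in(-2,-1,0,1,2)]+[np.array([-.2,-.2,2.3,x,.3,s]) for x in (0,1.5) for s in(-1.5,0,1.5,2.8)]
def allik(G,R):
    out=[]
    for q in seeds:
        x,e=ik(G,R,P,sg,q)
        if e<.002 and not any(np.abs(x-o).max()<.05 for o in out): out.append(x)
    return out
cas=np.array([.593,.1487]); yw=-.18
def CW(x,y,z): return np.array([cas[0]+np.cos(yw)*x-np.sin(yw)*y,cas[1]+np.sin(yw)*x+np.cos(yw)*y,z])
for fl in(1,-1):
    print("grasp",fl)
    for x in allik([.4685,-.2825,.112],Rt(np.radians(-23),np.radians(40),fl)): print(x.round(2))
    for y in(-.05,0.05):
      for a,g in((40,(-.05,y,.124)),(65,(-.12,y,.16)),(65,(-.15,y,.23)),(75,(-.15,y,.2))):
        print(" place",fl,y,a,g)
        for x in allik(CW(*g),Rt(yw,np.radians(a),fl)): print("   ",x.round(2))
E
```

```text
1.3501227805253109e-08 [ 0.      0.1178  0.3134  0.4382 -0.      0.5145  0.0855  0.3115  1.5708] (1, 1)
5.448229595433126e-07
grasp 1
[-0.95  0.06  2.27  1.07  0.39 -3.05]
 place 1 -0.05 40 (-0.05, -0.05, 0.124)
    [ 0.07  0.06  2.23 -0.76  0.23 -0.64]
 place 1 -0.05 65 (-0.12, -0.05, 0.16)
    [0.23 0.02 2.5  3.84 0.59 1.15]
 place 1 -0.05 65 (-0.15, -0.05, 0.23)
 place 1 -0.05 75 (-0.15, -0.05, 0.2)
    [ 0.32 -0.02  2.57  3.83  0.82  1.2 ]
 place 1 0.05 40 (-0.05, 0.05, 0.124)
    [ 0.31  0.19  2.08 -0.93  0.38 -0.29]
 place 1 0.05 65 (-0.12, 0.05, 0.16)
    [0.53 0.19 2.3  4.26 0.72 0.92]
 place 1 0.05 65 (-0.15, 0.05, 0.23)
 place 1 0.05 75 (-0.15, 0.05, 0.2)
    [0.63 0.18 2.35 4.2  0.93 1.02]
grasp -1
[-0.95  0.06  2.27  1.07  0.39  0.1 ]
 place -1 -0.05 40 (-0.05, -0.05, 0.124)
    [ 0.07  0.06  2.23 -0.76  0.23  2.51]
 place -1 -0.05 65 (-0.12, -0.05, 0.16)
    [ 0.23  0.02  2.5   3.84  0.59 -2.  ]
 place -1 -0.05 65 (-0.15, -0.05, 0.23)
 place -1 -0.05 75 (-0.15, -0.05, 0.2)
    [ 0.32 -0.02  2.57  3.83  0.82 -1.94]
 place -1 0.05 40 (-0.05, 0.05, 0.124)
    [ 0.31  0.19  2.08 -0.93  0.38  2.85]
 place -1 0.05 65 (-0.12, 0.05, 0.16)
    [ 0.53  0.19  2.3   4.26  0.72 -2.22]
 place -1 0.05 65 (-0.15, 0.05, 0.23)
 place -1 0.05 75 (-0.15, 0.05, 0.2)
    [ 0.63  0.18  2.35  4.2   0.93 -2.12]
```

```bash
cat > plan.py <<'E'
from kin import *
P,sg=json.load(open("kin.json")); cas=np.array([.593,.1487]); yw=-.18
def CWp(X): X=np.atleast_2d(X); c,s=np.cos(yw),np.sin(yw); return np.stack([cas[0]+c*X[:,0]-s*X[:,1],cas[1]+s*X[:,0]+c*X[:,1],X[:,2]],1)
g=lambda a,b,n:np.linspace(a,b,n)
def box(a,b,c): return np.stack(np.meshgrid(a,b,c,indexing="ij"),-1).reshape(-1,3)
body=box(g(-.0375,.0375,5),g(-.0935,.0935,9),g(-.064,-.18,5))
fing=np.vstack([box(g(-.011,.011,3),s*g(.012,.032,3),g(0,-.06,6)) for s in(1,-1)])
tool=np.vstack([body,fing])+[0,0,.019]   # rel grasp point
th=g(0,2*np.pi,25)[:-1]
vase=np.vstack([np.stack([r*np.cos(th),r*np.sin(th),0*th+z],1) for r,z in((.032,0),(.035,.006),(.035,.02),(.035,.035),(.035,.05),(.024,.062),(.016,.074),(.016,.1),(.016,.125))])
f=3.3-2.57
# obstacles: centre, half, rot about y
OB=[((.0275,0,.1695),(.0825,.125,.0025),0),((-.107,0,.045),(.003,.125,.045),0),((0,0,.006),(.11,.125,.006),0),
    ((-.057+.051*np.sin(f),0,.172+.051*np.cos(f)),(.0025,.125,.051),f)]
for s in(1,-1): OB+=[((.0275,s*.122,.086),(.0825,.003,.086),0),((-.0825,s*.122,.045),(.0275,.003,.045),0),((-.081,s*.122,.1285),(.003,.003,.046),.59)]
def dist(X):
    m=9
    for c,h,r in OB:
        q=np.abs(Ro.from_euler("y",-r).apply(X-np.array(c)))-h
        d=np.linalg.norm(np.maximum(q,0),axis=1)+np.minimum(q.max(1),0); m=min(m,d.min())
    return m
def vposes(keys,n=12):
    out=[]
    for a,b in zip(keys[:-1],keys[1:]): out+=[np.array(a)+(np.array(b)-np.array(a))*t for t in g(0,1,n)]
    return out
def frames(k,psi,b,hg,yv,fl):
    "k=(Fx,Fz,theta) -> case frame: vase rot, foot, grasp point, tool rot"
    L=Ro.from_euler("y",-k[2]); F=np.array([k[0],yv,k[1]])
    return L,F,F+L.apply([0,0,hg]),L*Rt(psi,b,fl)
def keys(xf,th,s0=-.1,s1=.03,off=0):
    d=np.array([np.sin(th),-np.cos(th)]); m=np.array([-.0795,.1285])+off*np.array([np.cos(th),np.sin(th)])
    A=m+s0*d; B=m+s1*d
    return [(A[0],A[1],th),(B[0],B[1],th),(xf,.014,0)]
E
cat > search.py <<'E'
from plan import *
W=Ro.from_euler("z",yw); res=[]
for th in(30,35,38):
  for xf in(-.05,-.045):
    for s1 in(.02,.03,.04,.05,.06,.07):
      for off in(-.002,0,.002):
        K=vposes(keys(xf,np.radians(th),s1=s1,off=off))
        cv=min(dist(frames(k,0,0,.1,0,1)[0].apply(vase)+frames(k,0,0,.1,0,1)[1]) for k in K[:-2])
        res.append((cv,th,xf,s1,off))
best={}
for r in sorted(res)[::-1]: best.setdefault((r[1],r[2]),r)
print(*best.values(),sep="\n")
out=[]
for r in best.values():
  _,th,xf,s1,off=r; K=vposes(keys(xf,np.radians(th),s1=s1,off=off))
  for b in(30,38,45,50):
    for psi in(0,10,20,30,40):
      for hg in(.112,):
        for yv in(-.07,-.03,.02):
          fr=[frames(k,np.radians(psi),np.radians(b),hg,yv,-1) for k in K]
          ct=min(dist(T.apply(tool)+G) for L,F,G,T in fr)
          if ct<.002: continue
          for q0 in([0.1,.05,2.2,.8,.4,1],[.1,.05,2.2,-.5,.4,2],[.1,.05,2.4,2.3,.4,-.5]):
            q,e=ik(CWp(fr[-1][2])[0],W*fr[-1][3],P,sg,np.array(q0)); qs=[q]
            if e>.002: continue
            ok=True
            for L,F,G,T in fr[::-3][1:]:
                q,e=ik(CWp(G)[0],W*T,P,sg,qs[-1])
                if e>.002 or np.abs(q-qs[-1]).max()>1: ok=False;break
                qs.append(q)
            if ok:
                out.append((ct,r[0],th,xf,b,psi,yv,min(x[4] for x in qs),s1,off)); print(np.round(out[-1],3),qs[0].round(2),qs[-1].round(2),flush=True);break
E
timeout 500 python3 search.py
```

```text
(np.float64(0.00760267069062534), 38, -0.05, 0.07, 0)
(np.float64(0.0071535251366024715), 35, -0.05, 0.07, 0)
(np.float64(0.0067568781981767615), 35, -0.045, 0.07, 0)
(np.float64(0.00646398735733306), 38, -0.045, 0.07, -0.002)
(np.float64(0.005168204498371932), 30, -0.05, 0.07, 0)
(np.float64(0.004927361622277379), 30, -0.045, 0.07, 0)
```

Run:
```python
from plan import *
W=Ro.from_euler("z",yw)
for th,s1 in((35,.07),(30,.07)):
 for xf in(-.055,-.045):
  K=vposes(keys(xf,np.radians(th),s1=s1))
  for b in(35,42,50):
   for psi in(0,20,40):
    for hg in(.105,.115):
     fr=[frames(k,np.radians(psi),np.radians(b),hg,-.03,-1) for k in K]
     d=[dist(T.apply(tool)+G) for L,F,G,T in fr]; i=int(np.argmin(d))
     ie=[]
     for q0 in([0.1,.05,2.2,.8,.4,1],[.1,.05,2.2,-.5,.4,2],[.1,.05,2.4,2.3,.4,-.5]): ie.append([round(ik(CWp(fr[n][2])[0],W*fr[n][3],P,sg,np.array(q0))[1],3) for n in(0,12,18,-1)])
     print(th,xf,b,psi,hg,round(d[i],4),i,"end",round(d[-1],4),ie)
```

```text
35 -0.055 35 0 0.105 -0.0009 23 end -0.0009 [[np.float64(0.03), np.float64(0.0), np.float64(0.029), np.float64(0.0)], [np.float64(0.03), np.float64(0.099), np.float64(0.029), np.float64(0.0)], [np.float64(0.038), np.float64(0.0), np.float64(0.007), np.float64(0.0)]]
35 -0.055 35 0 0.115 0.0026 23 end 0.0026 [[np.float64(0.027), np.float64(0.0), np.float64(0.025), np.float64(0.0)], [np.float64(0.027), np.float64(0.095), np.float64(0.025), np.float64(0.0)], [np.float64(0.045), np.float64(0.0), np.float64(0.012), np.float64(0.0)]]
35 -0.055 35 20 0.105 -0.0024 23 end -0.0024 [[np.float64(0.02), np.float64(0.0), np.float64(0.0), np.float64(0.0)], [np.float64(0.02), np.float64(0.082), np.float64(0.0), np.float64(0.0)], [np.float64(0.056), np.float64(0.0), np.float64(0.0), np.float64(0.0)]]
35 -0.055 35 20 0.115 -0.002 22 end -0.0019 [[np.float64(0.019), np.float64(0.0), np.float64(0.0), np.float64(0.0)], [np.float64(0.019), np.float64(0.077), np.float64(0.013), np.float64(0.0)], [np.float64(0.062), np.float64(0.0), np.float64(0.0), np.float64(0.0)]]
35 -0.055 35 40 0.105 -0.0021 21 end -0
[... 17274 characters left out ...]
), np.float64(0.0)], [np.float64(0.045), np.float64(0.117), np.float64(0.068), np.float64(0.0)], [np.float64(0.042), np.float64(0.0), np.float64(0.0), np.float64(0.0)]]
30 -0.045 50 40 0.105 -0.0024 23 end -0.0024 [[np.float64(0.055), np.float64(0.0), np.float64(0.0), np.float64(0.0)], [np.float64(0.055), np.float64(0.131), np.float64(0.0), np.float64(0.0)], [np.float64(0.055), np.float64(0.0), np.float64(0.0), np.float64(0.0)]]
30 -0.045 50 40 0.115 -0.0024 22 end -0.0024 [[np.float64(0.054), np.float64(0.001), np.float64(0.0), np.float64(0.0)], [np.float64(0.054), np.float64(0.126), np.float64(0.0), np.float64(0.0)], [np.float64(0.054), np.float64(0.001), np.float64(0.0), np.float64(0.0)]]
```

```bash
cat > s2.py <<'E'
from plan import *
import sys
W=Ro.from_euler("z",yw); out=[]
for th in(28,32):
 for el in(0,5):
  for xf in(-.056,-.05):
   K=vposes([*keys(xf,np.radians(th),s0=-.05,s1=.07)[:2],(xf-.01*(el>0),.014+.032*np.sin(np.radians(el)),np.radians(el))],8)
   for b in(36,42,46,50,54):
    for psi in(0,5,10,15):
      for yv in(-.08,-.05,-.02,.02,.06):
       fr=[frames(k,np.radians(psi),np.radians(b),.115,yv,-1) for k in K]
       ct=min(dist(T.apply(tool)+G) for L,F,G,T in fr)
       if ct<.003: continue
       for q0 in([0.1,.05,2.4,2.3,.4,-.5],[.1,.05,2.4,3.8,.4,-2],[.1,.05,2.2,.8,.4,1]):
        q,e=ik(CWp(fr[-1][2])[0],W*fr[-1][3],P,sg,np.array(q0)); qs=[q]
        if e>.0015: continue
        ok=True
        for L,F,G,T in fr[::-2][1:]+[fr[0]]:
            q,e=ik(CWp(G)[0],W*T,P,sg,qs[-1])
            if e>.0015 or np.abs(q-qs[-1]).max()>1.2: ok=False;break
            qs.append(q)
        if ok: out.append((round(ct,4),th,el,xf,b,psi,yv,round(min(x[4] for x in qs),2),qs[0].round(2).tolist(),qs[-1].round(2).tolist()));break
out.sort(key=lambda r:-r[0]); print(len(out)); 
for r in out[:25]: print(*r)
E
timeout 560 python3 s2.py
```

```text
108
0.0182 32 5 -0.056 50 0 -0.02 0.4 [0.23, 0.11, 2.33, 4.14, 0.4, -2.29] [0.5, -0.13, 2.54, 4.06, 0.9, -2.14]
0.0178 32 5 -0.056 54 0 -0.02 0.5 [0.24, 0.16, 2.35, 3.97, 0.5, -2.11] [0.51, -0.04, 2.54, 3.97, 1.02, -2.03]
0.0178 32 5 -0.056 54 0 0.02 0.54 [0.35, 0.21, 2.28, 4.15, 0.54, -2.22] [0.63, 0.05, 2.44, 4.1, 1.08, -2.09]
0.0176 28 5 -0.056 46 0 -0.05 0.26 [0.12, 0.04, 2.36, 4.24, 0.26, -2.46] [0.33, -0.41, 2.58, 4.23, 0.56, -2.44]
0.0168 28 5 -0.056 50 0 -0.02 0.4 [0.23, 0.11, 2.33, 4.14, 0.4, -2.29] [0.46, -0.22, 2.52, 4.16, 0.76, -2.28]
0.0163 28 5 -0.056 54 0 -0.02 0.5 [0.24, 0.16, 2.35, 3.97, 0.5, -2.11] [0.47, -0.15, 2.53, 4.04, 0.87, -2.15]
0.0163 28 5 -0.056 54 0 0.02 0.54 [0.35, 0.21, 2.28, 4.15, 0.54, -2.22] [0.59, -0.04, 2.43, 4.16, 0.95, -2.19]
0.0161 32 5 -0.056 46 5 -0.02 0.23 [0.16, 0.05, 2.34, 4.15, 0.23, -2.42] [0.42, -0.28, 2.58, 4.04, 0.69, -2.26]
0.016 32 5 -0.05 50 0 -0.02 0.39 [0.22, 0.12, 2.32, 4.13, 0.39, -2.29] [0.5, -0.13, 2.54, 4.06, 0.9, -2.14]
0.0156 28 5 -0.05 46 0 -0.05 0.26 [0.12, 0.05, 2.35, 4.23, 0.26, -2.46] [0.33, -0.41, 2.58, 4.23, 0.56, -2
[... 948 characters left out ...]
[0.38, -0.36, 2.55, 4.19, 0.56, -2.44]
0.0147 28 5 -0.05 50 0 -0.02 0.39 [0.22, 0.12, 2.32, 4.13, 0.39, -2.29] [0.46, -0.22, 2.52, 4.16, 0.76, -2.28]
0.0142 28 5 -0.056 50 5 -0.02 0.33 [0.17, 0.09, 2.36, 3.87, 0.33, -2.12] [0.39, -0.29, 2.57, 4.01, 0.66, -2.25]
0.0142 28 5 -0.056 50 5 0.02 0.38 [0.28, 0.14, 2.3, 4.11, 0.38, -2.29] [0.53, -0.16, 2.47, 4.14, 0.77, -2.3]
0.0142 28 5 -0.056 50 5 0.06 0.43 [0.38, 0.2, 2.23, 4.28, 0.43, -2.39] [0.63, -0.05, 2.38, 4.24, 0.84, -2.33]
0.0141 28 5 -0.05 54 0 -0.02 0.49 [0.23, 0.16, 2.34, 3.96, 0.49, -2.1] [0.47, -0.15, 2.53, 4.04, 0.87, -2.15]
0.0141 28 5 -0.05 54 0 0.02 0.53 [0.34, 0.22, 2.27, 4.15, 0.53, -2.22] [0.59, -0.04, 2.43, 4.16, 0.95, -2.19]
```

```bash
cat > route.py <<'E'
from plan import *
from scipy.spatial.transform import Slerp
W=Ro.from_euler("z",yw)
b,psi,yv,thL,hg=np.radians(54),np.radians(5),0.0,np.radians(32),.115
def kpose(k):
    L,F,G,T=frames(k,psi,b,hg,yv,-1); return CWp(G)[0],W*T
def track(wps,q,n=8):
    lo=[]
    for (Ga,Ra),(Gb,Rb) in zip(wps[:-1],wps[1:]):
        sl=Slerp([0,1],Ro.concatenate([Ra,Rb]))
        for i,t in enumerate(g(0,1,n+1)[1:]):
            q2,e=ik(Ga+(Gb-Ga)*t,sl(t),P,sg,q); lo.append((e,np.abs(q2-q).max())); q=q2
        print(q.round(2),"err %.4f step %.2f"%tuple(np.array(lo[-n:]).max(0)))
    return q
E
cat > r1.py <<'E'
from route import *
V=np.array([.4685,-.2825,.115]); h=np.radians(-23)
q=np.array(S[-1]["joint_positions"]); q[5]+=np.pi
gr=(V,Rt(h,b,-1)); 
K=[kpose(k) for k in keys(-.05,thL,s0=-.05,s1=.07)]; Kp=kpose(keys(-.05,thL,s0=-.09,s1=.07)[0])
pre=(V-.06*gr[1].as_matrix()[:,2],gr[1])
up=lambda v,a,hh,f=-1:(np.array(v),Rt(np.radians(hh),np.radians(a),f))
for name,mid in dict(A=[up([.42,-.26,.2],54,-23),up([.40,-.25,.22],80,-15),up([.38,-.1,.25],80,0),up([.38,.05,.25],80,0)],
  B=[up([.46,-.28,.2],54,-23),up([.43,-.26,.26],80,-15),up([.43,-.1,.27],80,0),up([.4,.05,.27],80,0)]).items():
    print(name); track([pre,gr]+mid+[Kp]+K,track([pre],q) if 0 else ik(*pre,P,sg,q)[0])
# bull points near fingers
im=get_image("side"); sc=get_image("scene")
for i in(im,sc):
    X=cloud(i).reshape(-1,3); k=(X[:,1]<-.315)&(X[:,1]>-.42)&(X[:,2]>.075)&(X[:,2]<.14)&(X[:,0]>.35)&(X[:,0]<.55); Y=X[k]
    if len(Y): Z=Rt(h,b,-1).inv().apply(Y-V); print(len(Y),Y.max(0),"closest y in tool",Z[np.argsort(np.abs(Z[:,1]))[:3]].round(3))
E
python3 r1.py
```

```text
A
[-1.03  0.11  2.38  1.91  0.53 -0.79] err 0.0000 step 0.05
[-1.16 -0.35  2.5   1.28  0.62 -0.15] err 0.0000 step 0.08
[-1.53  0.02  2.58  1.72  1.28 -1.02] err 0.0166 step 0.14
[-1.53 -0.14  2.58  1.35  1.52 -0.85] err 0.0759 step 0.06
[ 0.09 -0.7   2.58 -1.14  0.25  2.75] err 0.1283 step 3.17
[ 0.28 -0.83  2.58 -1.14  0.29  2.75] err 0.1051 step 0.04
[ 0.18 -0.74  2.58 -1.14  0.18  2.74] err 0.1027 step 0.02
[ 0.03 -0.55  2.58 -1.14  0.    2.7 ] err 0.1552 step 0.05
[ 0.13  0.04  2.24 -1.14  0.14  2.86] err 0.1442 step 0.11
B
[-1.03  0.11  2.38  1.91  0.53 -0.79] err 0.0000 step 0.05
[-1.05 -0.19  2.39  1.38  0.52 -0.2 ] err 0.0000 step 0.08
[-1.4  -0.19  2.57  1.77  1.15 -0.82] err 0.0000 step 0.12
[-1.26 -0.31  2.58  1.54  1.28 -0.65] err 0.0516 step 0.04
[-0.09 -0.66  2.58  1.19  0.    0.36] err 0.1030 step 0.53
[ 0.08 -0.75  2.58  0.7   0.    0.85] err 0.1000 step 0.13
[ 0.07 -0.69  2.58  0.38  0.    1.18] err 0.1064 step 0.18
[ 0.03 -0.55  2.58  0.06  0.    1.5 ] err 0.1552 step 0.07
[0.05 0.02 2.28 0.02 0.   1.64] err 0.1442 step 0.11
102 [ 0.49992928 -0.31832613  0.13986137] closest y in tool [[ 0.012  0.044 -0.024]
 [ 0.002  0.057 -0.04 ]
 [ 0.007  0.057 -0.031]]
99 [ 0.50448055 -0.31757505  0.13897297] closest y in tool [[ 0.009  0.045 -0.028]
 [ 0.043  0.092  0.065]
 [ 0.042  0.094  0.062]]
```

```bash
cat > r2.py <<'E'
from route import *
V=np.array([.4685,-.2825,.115]); h=np.radians(-23)
q=np.array(S[-1]["joint_positions"]); q[5]+=np.pi
gr=(V,Rt(h,b,-1)); K=[kpose(k) for k in keys(-.05,thL,s0=-.05,s1=.07)]
print("K0",K[0][0].round(3),K[0][1].as_matrix()[:,2].round(2), "flip IK",ik(*K[0],P,sg,np.array([.57,0,2.5,3.96,1,-2.1]))[0].round(2))
up=lambda v,a,hh:(np.array(v),Rt(np.radians(hh),np.radians(a),-1))
q=ik(*gr,P,sg,q)[0]; qk=ik(*K[0],P,sg,np.array([.57,0,2.5,3.96,1,-2.1]))[0]
# reachable map: for G grid, joint-space path feasibility: interpolate joints directly and show tool pose
for t in g(0,1,6):
    j=q+(qk-q)*t; p,R=fk(j,P,sg); z=R.as_matrix(); print(j.round(2),(p-.019*z[:,2]).round(3),"a %.0f head %.0f roll %.2f"%(np.degrees(np.arccos(-z[2,2])),np.degrees(np.arctan2(z[1,2],z[0,2])),z[2,1]))
for zz in(.25,.3):
  for xx in(.47,.52):
    for aa in(65,80):
      print(zz,xx,aa); track([gr,up([xx-.02,-.28,zz],54,-23),up([xx,-.2,zz],aa,5),up([xx,-.05,zz],aa,25),up([xx-.02,.05,zz],aa,20),K[0]],q)
E
python3 r2.py
```

```text
K0 [0.429 0.179 0.268] [ 0.99 -0.11 -0.07] flip IK [ 0.5  -0.04  2.54  3.9   0.99 -2.04]
[-1.03  0.11  2.38  1.91  0.53 -0.79] [ 0.468 -0.283  0.115] a 54 head -23 roll -0.00
[-0.73  0.08  2.41  2.3   0.62 -1.04] [ 0.545 -0.157  0.167] a 66 head -13 roll -0.01
[-0.42  0.05  2.44  2.7   0.71 -1.29] [ 0.57  -0.036  0.217] a 76 head -7 roll -0.01
[-0.11  0.02  2.48  3.1   0.8  -1.54] [0.551 0.065 0.255] a 83 head -5 roll -0.00
[ 0.19 -0.01  2.51  3.5   0.9  -1.79] [0.5   0.137 0.273] a 87 head -5 roll 0.01
[ 0.5  -0.04  2.54  3.9   0.99 -2.04] [0.429 0.179 0.268] a 86 head -6 roll 0.05
0.25 0.47 65
[-1.09 -0.35  2.38  1.11  0.61  0.09] err 0.0000 step 0.12
[-1.22 -0.2   2.4   1.34  1.12 -0.51] err 0.0000 step 0.10
[-1.05 -0.28  2.45  1.25  1.26 -0.53] err 0.0000 step 0.03
[-0.77 -0.57  2.58  1.27  1.02 -0.24] err 0.0182 step 0.06
[ 0.5  -0.04  2.54  3.9   0.99 -2.04] err 0.0519 step 1.49
0.25 0.47 80
[-1.09 -0.35  2.38  1.11  0.61  0.09] err 0.0000 step 0.12
[-1.31  0.01  2.44  1.59  1.32 -0.87] err 0.0000 step 0.17
[-1.14 -0.04  2.49  1.46  1.44 -0.87] err 0.0000 step 0.03
[-0.88 -0.16
[... 1249 characters left out ...]
-0.47] err 0.0384 step 0.05
[ 0.5  -0.04  2.54  3.9   0.99 -2.04] err 0.0678 step 1.00
0.3 0.52 65
[-0.94 -0.31  2.24  0.93  0.55  0.38] err 0.0000 step 0.17
[-1.07 -0.22  2.28  1.33  1.02 -0.33] err 0.0000 step 0.13
[-0.9  -0.27  2.32  1.27  1.18 -0.36] err 0.0000 step 0.03
[-0.64 -0.53  2.48  1.3   0.91 -0.15] err 0.0000 step 0.04
[ 0.5  -0.04  2.54  3.9   0.99 -2.04] err 0.0269 step 0.97
0.3 0.52 80
[-0.94 -0.31  2.24  0.93  0.55  0.38] err 0.0000 step 0.17
[-1.14 -0.08  2.36  1.66  1.2  -0.69] err 0.0000 step 0.21
[-0.97 -0.11  2.39  1.54  1.34 -0.69] err 0.0000 step 0.03
[-0.73 -0.39  2.58  1.71  1.07 -0.61] err 0.0001 step 0.04
[ 0.5  -0.04  2.54  3.9   0.99 -2.04] err 0.0412 step 0.64
```

```bash
cat > r3.py <<'E'
from route import *
V=np.array([.4685,-.2825,.115]); h=np.radians(-23)
q=np.array(S[-1]["joint_positions"]); q[5]+=np.pi
gr=(V,Rt(h,b,-1)); K=[kpose(k) for k in keys(-.05,thL,s0=-.05,s1=.07)]
q=ik(*gr,P,sg,q)[0]; qk=ik(*K[0],P,sg,np.array([.57,0,2.5,3.96,1,-2.1]))[0]
gp=lambda j:(lambda p,R:(p-.019*R.as_matrix()[:,2],R))(*fk(j,P,sg))
def low(j): # vase low point & far radius
    G,R=gp(j); X=(R*Rt(0,b,-1).inv()).apply(vase-[0,0,hg])+G; return X
cw=lambda X:Ro.from_euler("z",-yw).apply(X-[*cas,0])
for dz in(.04,.07,.1):
  for dth in(0,8,14):
    th2=thL-np.radians(dth); Lr=Ro.from_euler("z",yw)*Ro.from_euler("y",np.radians(dth))*Ro.from_euler("z",-yw)
    U=(K[0][0]+[0,0,dz],Lr*K[0][1]); qu,e=ik(*U,P,sg,qk)
    if e>.001: print(dz,dth,"unreach",round(e,4)); continue
    res=[]
    for j1 in np.arange(qu[0],-1.3,-.1):
        j=qu.copy(); j[0]=j1; X=low(j); G,R=gp(j); res.append((dist(cw(X)),dist(cw(R.apply(tool)+G)),X[:,2].min()))
    r=np.array(res); print(dz,dth,qu.round(2),"clear",r[:,:2].min(0).round(3),"lowz",r[:,2].min().round(3))
    for j1 in(-.5,-.9,):
        A=qu.copy();A[0]=j1; GA=gp(A); print("   A",GA[0].round(3)); 
        for lift in(.12,.16):
            track([(V+[0,0,lift],gr[1]),GA],ik(V+[0,0,lift],gr[1],P,sg,q)[0],10)
E
python3 r3.py
```

```text
0.04 0 [ 0.5  -0.23  2.54  3.99  0.86 -2.21] clear [0.009 0.093] lowz 0.194
   A [ 0.382 -0.265  0.308]
[-0.5  -0.23  2.54  3.99  0.86 -2.21] err 0.0000 step 0.70
[-0.5  -0.23  2.54  3.99  0.86 -2.21] err 0.0000 step 0.95
   A [ 0.248 -0.393  0.308]
[-0.9  -0.23  2.54  3.99  0.86 -2.21] err 0.0017 step 0.91
[-0.9  -0.23  2.54  3.99  0.86 -2.21] err 0.0000 step 1.42
0.04 8 [ 0.49 -0.37  2.52  4.26  0.65 -2.49] clear [0.011 0.093] lowz 0.19
   A [ 0.386 -0.259  0.308]
[-0.5  -0.37  2.52  4.26  0.65 -2.49] err 0.0000 step 1.32
[-0.5  -0.37  2.52  4.26  0.65 -2.49] err 0.0000 step 2.66
   A [ 0.255 -0.388  0.308]
[-0.9  -0.37  2.52  4.26  0.65 -2.49] err 0.0000 step 1.49
[-1.16 -0.78  2.58 -1.14  0.24  2.77] err 0.0562 step 1.78
0.04 14 unreach 0.02
0.07 0 [ 0.5  -0.35  2.53  4.09  0.78 -2.34] clear [0.029 0.112] lowz 0.224
   A [ 0.382 -0.265  0.338]
[-0.5  -0.35  2.53  4.09  0.78 -2.34] err 0.0000 step 0.78
[-0.5  -0.35  2.53  4.09  0.78 -2.34] err 0.0000 step 1.36
   A [ 0.248 -0.393  0.338]
[-0.9  -0.35  2.53  4.09  0.78 -2.34] err 0.0000 step 1.14
[-0.9  -0.35  2.53  4.09  0.78 -2.34] err 0.0000 step 1.49
0.07 8 unreach 0.0106
0.07 14 unreach 0.0332
0.1 0 [ 0.5  -0.45  2.51  4.2   0.72 -2.49] clear [0.049 0.131] lowz 0.254
   A [ 0.382 -0.265  0.368]
[-0.5  -0.45  2.51  4.2   0.72 -2.49] err 0.0000 step 1.22
[-0.5  -0.45  2.51  4.2   0.72 -2.49] err 0.0000 step 2.43
   A [ 0.248 -0.393  0.368]
[-0.9  -0.45  2.51  4.2   0.72 -2.49] err 0.0000 step 1.25
[-1.22 -0.89  2.58 -1.14  0.18  2.71] err 0.0610 step 1.67
0.1 8 unreach 0.023
0.1 14 unreach 0.0462
```

{"fn": "apply_moves", "kwargs": {"motion": "0 0 -1 0 0 0.12 0; 0 0 -2 0 0 0.24 0; 0 0 -3 0 0 0.36 0; 0 0 -3 0 0 0.48 0; 0 0 -3 0 0 0.6 0; 0 0 -3 0 0 0.72 0; 0 0 -3 0 0 0.84 0; 0 0 -3 0 0 0.96 0; 0 0 -3 0 0 1.08 0; 0 0 -3 0 0 1.2 0"}}

```text
t: 4.0
eef_pos: [0.4316, -0.267, 0.1593]
orientation: [0.314, 0.675, 0.654, 0.134]
force: [0.8, -0.8, -0.8]
width: 0.0881
gripper_force: 0.0
```

{"fn": "apply_moves", "kwargs": {"motion": "0 0 0 0 0 0.12 0; 0 0 0 0 0 0.24 0; 0 0 0 0 0 0.36 0; 0 0 0 0 0 0.48 0; 0 0 0 0 0 0.6 0; 0 0 0 0 0 0.72 0; 0 0 0 0 0 0.84 0; 0 0 0 0 0 0.96 0; 0 0 0 0 0 1.08 0; 0 0 0 0 0 1.2 0"}}

```text
t: 4.83
eef_pos: [0.4317, -0.267, 0.1593]
orientation: [0.183, 0.927, 0.158, 0.288]
force: [-0.5, -0.2, -0.1]
width: 0.0879
gripper_force: 0.0
```

Run:
```python
from h import *
s=log(); print(np.round(s["joint_positions"],3),s["t"])
T=Rt(np.radians(-23),np.radians(54),-1); t=T.as_matrix()[:,2]; V=np.array([.4685,-.2825,.115])
for d in(.06,0): print(rel(V-d*t,T))
```

```text
[-1.041 -0.246  2.363  0.778  0.579 -0.377] 4.8333
(array([-0.568, -0.525,  1.987, -0.093,  0.234,  0.735]), array([ 0.438 , -0.2695,  0.1391]))
(array([ 0.507,  0.47 ,  7.806, -0.093,  0.234,  0.735]), array([ 0.4826, -0.2885,  0.1038]))
```

{"fn": "apply_moves", "kwargs": {"motion": "-0.1 -0.1 0.4 -0.015 0.04 0.12 0; -0.2 -0.2 0.8 -0.03 0.08 0.24 0; -0.3 -0.3 1.2 -0.045 0.12 0.36 0; -0.4 -0.4 1.5 -0.06 0.16 0.48 0; -0.5 -0.5 1.8 -0.08 0.2 0.6 0; -0.57 -0.52 1.98 -0.09 0.23 0.7 0; -0.57 -0.52 1.98 -0.093 0.234 0.735 0; -0.57 -0.52 1.98 -0.093 0.234 0.735 0; -0.57 -0.52 1.98 -0.093 0.234 0.735 0; -0.57 -0.52 1.98 -0.093 0.234 0.735 0"}}

```text
t: 5.67
eef_pos: [0.4383, -0.2699, 0.1391]
orientation: [0.092, 0.874, -0.173, 0.444]
force: [-0.1, 0.2, 0.6]
width: 0.0887
gripper_force: 0.0
```

Run:
```python
from h import *
s=log(); print(np.round(s["joint_positions"],3),s["t"])
T=Rt(np.radians(-23),np.radians(54),-1); V=np.array([.4685,-.2825,.115])
print(rel(V,T))
im=get_image("wrist"); X=cloud(im).reshape(-1,3)
k=(X[:,2]>.085)&(X[:,2]<.13)&(np.hypot(X[:,0]-.469,X[:,1]+.282)<.03); t=np.ascontiguousarray(X[k][:,:2],dtype=np.float32); print(k.sum(), cv2.minAreaRect(t))
```

```text
[-1.149 -0.14   2.498  1.578  0.584 -0.518] 5.6667
(array([-2.300e-02, -1.100e-02,  5.963e+00, -2.000e-03,  1.000e-03,
        9.000e-03]), array([ 0.4826, -0.2885,  0.1038]))
2258 ((0.4685772955417633, -0.2834669053554535), (0.024534501135349274, 0.025394577533006668), 66.94947052001953)
```

{"fn": "apply_moves", "kwargs": {"motion": "0 0 2 0 0 0 0; 0 0 4 0 0 0 0; 0 0 5.5 0 0 0 0; 0 0 5.96 0 0 0 0; 0 0 5.96 0 0 0 0; 0 0 5.96 0 0 0 100; 0 0 5.96 0 0 0 160; 0 0 5.96 0 0 0 255; 0 0 5.96 0 0 0 255; 0 0 5.96 0 0 0 255"}}

```text
t: 6.55
eef_pos: [0.4821, -0.2882, 0.1034]
orientation: [0.091, 0.874, -0.175, 0.444]
force: [0.5, 0.4, -0.2]
width: 0.0568
gripper_force: 0.0
```

{"fn": "apply_moves", "kwargs": {"motion": "0 0 0 0 0 0 255; 0 0 0 0 0 0 255; 0 0 0 0 0 0 255; 0 0 0 0 0 0 255; 0 0 0 0 0 0 255; 0 0 0 0 0 0 255; -0.5 0 -0.4 0 0 0 255; -1.6 0 -1.2 0 0 0 255; -3 0 -2.2 0 0 0 255; -4 0 -2.9 0 0 0 255"}}

```text
t: 7.38
eef_pos: [0.4453, -0.2758, 0.0984]
orientation: [0.094, 0.868, -0.172, 0.456]
force: [2.7, 2.6, 43.4]
width: 0.0237
gripper_force: 30.0
```

```bash
cat > r4.py <<'E'
from route import *
p0,R0,s=pose(); log(); print(np.round(s["joint_positions"],2),s["t"],s["width"],s["gripper_force"],s["force"]); z=R0.as_matrix()
print("a",np.degrees(np.arccos(-z[2,2])),"G",p0-.019*z[:,2])
K=[kpose(k) for k in keys(-.05,thL,s0=-.05,s1=.07)]
qk=ik(*K[0],P,sg,np.array([.57,0,2.5,3.96,1,-2.1]))[0]
U=(K[0][0]+[0,0,.065],K[0][1]); qu=ik(*U,P,sg,qk)[0]
A=qu.copy();A[0]=-.5; p,R=fk(A,P,sg); GA=(p-.019*R.as_matrix()[:,2],R)
M=(np.array([.44,-.27,.29]),Rt(np.radians(-23),np.radians(84),-1))
c=(p0-.019*z[:,2],R0); q0=np.array(s["joint_positions"])
L=(np.array([.455,-.277,.24]),R0)
track([c,L,M,GA],q0,10); print("A",GA[0],"U",U[0])
print("L",rel(*L)[0]); print("M",rel(*M)[0]); print("A fromM",rel(*GA,base=(M[0]+.019*M[1].as_matrix()[:,2],M[1],0))[0])
E
python3 r4.py
```

```text
[-1.15  0.07  2.48  1.89  0.63 -0.89] 7.3833 0.02374090273197797 30.037973370635882 [ 2.74020872  2.58222951 43.42608538]
a 55.489808583583994 G [ 0.43086846 -0.26974369  0.1091274 ]
[-1.08 -0.32  2.39  1.23  0.58 -0.03] err 0.0000 step 0.09
[-1.26 -0.25  2.58  2.02  1.   -0.86] err 0.0044 step 0.11
[-0.5  -0.33  2.53  4.07  0.8  -2.32] err 0.0257 step 0.32
A [ 0.38157261 -0.26482261  0.3334279 ] U [0.4287604  0.1785866  0.33342794]
L [12.206 -0.176 -5.35   0.     0.     0.   ]
M [ 1.6296e+01 -2.0400e-01 -9.7760e+00 -6.0000e-03  4.9800e-01  9.0000e-03]
A fromM [ 3.751  3.041 -6.459 -0.707  0.015  0.018]
```

{"fn": "apply_moves", "kwargs": {"motion": "0.5 0 -0.3 0 0 0 255; 1 0 -0.6 0 0 0 255; 2 0 -1 0 0 0 255; 4 0 -1.7 0 0 0 255; 6 0 -2.5 0 0 0 255; 8 -0.1 -3.3 0 0 0 255; 10 -0.1 -4.2 0 0 0 255; 12 -0.2 -5.3 0 0 0 255; 12.2 -0.2 -5.3 0 0 0 255; 12.2 -0.2 -5.3 0 0 0 255"}}

```text
t: 8.22
eef_pos: [0.4668, -0.2791, 0.2182]
orientation: [0.091, 0.874, -0.174, 0.445]
force: [-0.2, -0.3, -2.5]
width: 0.0239
gripper_force: 29.9
```

```bash
cat > vlook.py <<'E'
from h import *
# estimate held vase: axis fit in tool frame from cameras
import sys
from scipy.optimize import least_squares
def held(ims):
    p,R,s=pose(); z=R.as_matrix(); G=p-.019*z[:,2]; pts=[]
    for im in ims:
        X=cloud(im).reshape(-1,3); hsv=cv2.cvtColor(im["frame"],cv2.COLOR_RGB2HSV).reshape(-1,3)
        T=R.inv().apply(X-G); k=(np.linalg.norm(T-np.array([-.0,0,.0]),axis=1)<.135)&(X[:,2]>.1)&(((hsv[:,1]<60)&(hsv[:,2]>110))|((hsv[:,0]>105)&(hsv[:,0]<130)&(hsv[:,1]>90)))
        print(k.sum()); pts.append(T[k])
    T=np.vstack(pts)
    def prof(t): return np.interp(t,[0,.006,.05,.074,.125],[.032,.035,.035,.0135,.0135])
    def f(v): # angle of axis in tool xz plane, tilt out, hg, lateral
        ax=Ro.from_euler("yx",[v[0],v[1]]).apply([0,0,1]); ft=-ax*v[2]+v[3]*np.array([ax[2],0,-ax[0]])
        d=T-ft; t=d@ax; r=np.linalg.norm(d-t[:,None]*ax,axis=1); tc=np.clip(t,0,.125)
        return np.hypot(r-prof(tc),t-tc)*np.sign(r-prof(tc))
    b=[least_squares(f,[np.pi-x,0,.11,0],loss="soft_l1",f_scale=.002) for x in(.9,-.9,.5,-.5)]
    r=min(b,key=lambda s:s.cost); return r.x,r.cost,len(T),np.median(np.abs(f(r.x)))
E
python3 - <<'E'
from vlook import *
s=log(); print(np.round(s["joint_positions"],2),s["t"],s["force"],s["width"],s["eef_pos"])
ims=[get_image("side"),get_image("wrist"),get_image("scene")]
x,c,n,m=held(ims); p,R,_=pose(); print(x.round(4),c,n,m)
ax=Ro.from_euler("yx",[x[0],x[1]]).apply([0,0,1]); print("axis world",R.apply(ax).round(3))
cv2.imwrite("pics/e.png",np.hstack([cv2.resize(ims[0]["frame"][100:340,150:470],(400,300)),cv2.resize(ims[1]["frame"],(400,300))])[:,:,::-1])
E
```

```text
[-1.07 -0.31  2.4   1.2   0.57 -0.01] 8.2167 [-0.23179197 -0.29602947 -2.54918197] 0.02388481732361101 [ 0.46681231 -0.27909736  0.21820926]
767
6782
598
[ 2.9695e+00  5.5270e-01  5.5800e-02 -1.1000e-03] 0.15838470406965435 8147 0.005781642690354624
axis world [-0.73  -0.255  0.635]
```

View pics/e.png

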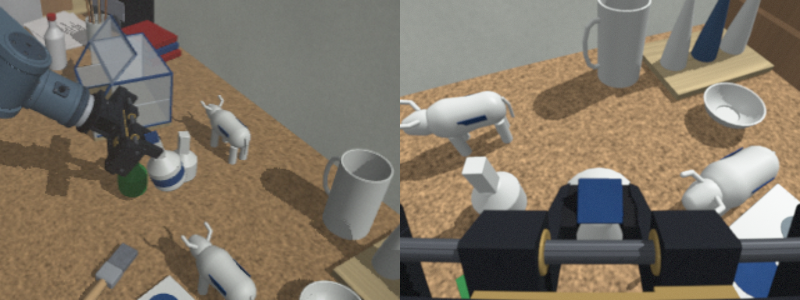

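```bash
sed -i 's/&(X\[:,2\]>.1)&/\&(X[:,2]>.09)\&(np.hypot(X[:,0]-G[0],X[:,1]-G[1])<.09)\&(X[:,2]<G[2]+.03)\&/' vlook.py
python3 - <<'E'
from vlook import *
p,R,_=pose(); a=[]
for n in("side","scene","wrist"):
    im=get_image(n)
    x,c,k,m=held([im]); ax=Ro.from_euler("yx",[x[0],x[1]]).apply([0,0,1]); print(n,x.round(3),k,round(m,4),"axis",R.apply(ax).round(3))
    a.append(im)
x,c,k,m=held(a[:2]); ax=Ro.from_euler("yx",[x[0],x[1]]).apply([0,0,1]); print(x.round(3),k,round(m,4),"axis",R.apply(ax).round(3))
E
```

```text
747
side [ 2.512  0.005  0.108 -0.008] 747 0.0009 axis [-0.281  0.114  0.953]
580
scene [ 2.524  0.042  0.106 -0.004] 580 0.0013 axis [-0.303  0.09   0.949]
5405
wrist [3.249 0.614 0.057 0.004] 5405 0.0022 axis [-0.884 -0.251  0.395]
748
580
[ 2.531  0.021  0.107 -0.005] 1328 0.0013 axis [-0.303  0.109  0.947]
```

Run:
```python
from h import *
for a,z in((36,.15),(36,.108)): print(rel([.455,-.277,z],Rt(np.radians(-23),np.radians(a),-1))[0])
```

```text
[-6.482e+00  3.020e-01  4.818e+00 -3.000e-03 -3.100e-01  4.000e-03]
[-9.869e+00  3.000e-01  7.302e+00 -3.000e-03 -3.100e-01  4.000e-03]
```

{"fn": "apply_moves", "kwargs": {"motion": "-1.5 0.1 1 0 -0.1 0 255; -3 0.1 2 0 -0.2 0 255; -5 0.2 3.5 0 -0.28 0 255; -6.5 0.3 4.8 0 -0.31 0 255; -7.5 0.3 5.5 0 -0.31 0 255; -8.4 0.3 6.2 0 -0.31 0 255; -9.2 0.3 6.8 0 -0.31 0 255; -9.6 0.3 7.1 0 -0.31 0 255; -9.7 0.3 7.2 0 -0.31 0 255; -9.7 0.3 7.2 0 -0.31 0 255"}}

```text
t: 9.35
eef_pos: [0.4657, -0.2818, 0.0953]
orientation: [0.061, 0.932, -0.187, 0.303]
force: [-0.0, 0.2, -2.0]
width: 0.0237
gripper_force: 29.9
```

Run:
```python
from vlook import *
s=log(); p,R,_=pose(); print(s["t"],s["force"],(p-.019*R.as_matrix()[:,2]).round(4))
a=[get_image(n) for n in("side","scene")]
import vlook
def t(im):
    pass
x,c,k,m=held(a); ax=Ro.from_euler("yx",[x[0],x[1]]).apply([0,0,1]); G=p-.019*R.as_matrix()[:,2]
print(x.round(3),k,round(m,4),"axis",R.apply(ax).round(3))
```

```text
9.35 [-0.01470204  0.23265652 -1.97199747] [ 0.4554 -0.2775  0.1107]
64
92
[ 3.793 -0.012  0.09  -0.007] 156 0.0021 axis [-0.88   0.379  0.287]
```

{"fn": "apply_moves", "kwargs": {"motion": "-0.1 0 0.08 0 0 0 255; -0.18 0 0.13 0 0 0 255; -0.26 0 0.19 0 0 0 255; -0.32 0 0.23 0 0 0 255; -0.32 0 0.23 0 0 0 0; -0.32 0 0.23 0 0 0 0; -0.32 0 0.23 0 0 0 0; -0.32 0 0.23 0 0 0 0; -0.32 0 0.23 0 0 0 0; -0.32 0 0.23 0 0 0 0"}}

```text
t: 10.28
eef_pos: [0.4652, -0.2821, 0.093]
orientation: [0.062, 0.932, -0.187, 0.304]
force: [0.7, -0.6, 0.5]
width: 0.0616
gripper_force: 0.0
```

Run:
```python
from h import *
s=log(); print(s["t"],s["force"],s["width"],(pose()[0]-.019*pose()[1].as_matrix()[:,2]).round(4))
for n in("side","scene","wrist"):
    v=cloud(get_image(n)).reshape(-1,3)
    k=(v[:,2]>.02)&(v[:,2]<.05)&(np.hypot(v[:,0]-.455,v[:,1]+.277)<.06); q=v[k][:,:2]
    r=least_squares(lambda a:np.hypot(*(q-a).T)-.035,q.mean(0),loss="soft_l1",f_scale=.002).x if 0 else None
    from scipy.optimize import least_squares
    if len(q)>20: r=least_squares(lambda a:np.hypot(*(q-a).T)-.035,q.mean(0),loss="soft_l1",f_scale=.002).x
    k=(v[:,2]>.121)&(v[:,2]<.13)&(np.hypot(v[:,0]-.455,v[:,1]+.277)<.03); t=np.ascontiguousarray(v[k][:,:2],dtype=np.float32)
    print(n,r,len(q),k.sum(),cv2.minAreaRect(t) if len(t)>4 else 0)
for c in([.455,-.277,.115],): print(rel(c,Rt(np.radians(-23),np.radians(54),-1))[0])
```

```text
10.2833 [ 0.69388038 -0.57144635  0.52874799] 0.06157598165872059 [ 0.4549 -0.2777  0.1084]
side [ 0.46232729 -0.28038362] 203 48 ((0.4661065936088562, -0.2820003032684326), (0.025822678580880165, 0.01649792678654194), 70.19282531738281)
scene [ 0.46130599 -0.2773159 ] 129 50 ((0.45801910758018494, -0.2853861153125763), (0.04520098492503166, 0.025451233610510826), 66.87705993652344)
wrist None 12 3260 ((0.46155473589897156, -0.27999716997146606), (0.02449934370815754, 0.024406198412179947), 66.85123443603516)
[ 0.974 -0.059 -0.639 -0.001  0.312  0.005]
```

{"fn": "apply_moves", "kwargs": {"motion": "0.4 0 -0.1 0 0.08 0 0; 0.8 0 -0.1 0 0.16 0 0; 1.2 -0.05 -0.2 0 0.24 0 0; 1.5 -0.05 -0.2 0 0.31 0 0; 1.55 -0.06 -0.22 0 0.312 0 0; 1.55 -0.06 -0.22 0 0.312 0 100; 1.55 -0.06 -0.22 0 0.312 0 200; 1.55 -0.06 -0.22 0 0.312 0 255; 1.55 -0.06 -0.22 0 0.312 0 255; 1.55 -0.06 -0.22 0 0.312 0 255"}}

```text
t: 11.27
eef_pos: [0.4762, -0.286, 0.1043]
orientation: [0.091, 0.874, -0.175, 0.445]
force: [0.1, 0.8, -0.1]
width: 0.0571
gripper_force: 0.0
```

{"fn": "apply_moves", "kwargs": {"motion": "0 0 0 0 0 0 255; 0 0 0 0 0 0 255; 0 0 0 0 0 0 255; 0 0 0 0 0 0 255; 0 0 0 0 0 0 255; 0 0 0 0 0 0 255; 0 0 0 0 0 0 255; 0 0 0 0 0 0 255; 0 0 0 0 0 0 255; 0 0 0 0 0 0 255"}}

```text
t: 12.1
eef_pos: [0.4758, -0.2857, 0.1039]
orientation: [0.091, 0.874, -0.175, 0.445]
force: [-0.4, 1.0, 0.5]
width: 0.024
gripper_force: 30.0
```

```bash
cat > r5.py <<'E'
from route import *
p0,R0,s=pose(); print(np.round(s["joint_positions"],2),s["t"],s["width"],s["gripper_force"],np.round(s["force"],1)); z=R0.as_matrix()
print("a",np.degrees(np.arccos(-z[2,2])),"G",(p0-.019*z[:,2]).round(4))
K=[kpose(k) for k in keys(-.05,thL,s0=-.05,s1=.07)]
qk=ik(*K[0],P,sg,np.array([.57,0,2.5,3.96,1,-2.1]))[0]
U=(K[0][0]+[0,0,.065],K[0][1]); qu=ik(*U,P,sg,qk)[0]
c=(p0-.019*z[:,2],R0); q0=np.array(s["joint_positions"])
L=(np.array([.46,-.279,.20]),R0)
for j1 in(-.3,-.45):
  A=qu.copy();A[0]=j1; p,R=fk(A,P,sg); GA=(p-.019*R.as_matrix()[:,2],R)
  for mx,mz,ma,mh in((.47,.27,80,-23),(.47,.27,84,-35),(.48,.29,84,-45)):
    M=(np.array([mx,-.28,mz]),Rt(np.radians(mh),np.radians(ma),-1)); print(j1,mx,mz,ma,mh); track([c,L,M,GA],q0,10)
print("L",rel(*L)[0])
E
python3 r5.py
```

```text
[-1.05  0.1   2.4   1.89  0.54 -0.79] 12.1 0.023952916227212274 29.992999406531453 [-0.4  1.   0.5]
a 54.02030607898383 G [ 0.4616 -0.2798  0.115 ]
-0.3 0.47 0.27 80 -23
[-1.05 -0.19  2.39  1.37  0.53 -0.2 ] err 0.0000 step 0.06
[-1.15 -0.15  2.51  2.1   0.89 -0.91] err 0.0000 step 0.10
[-0.3  -0.33  2.53  4.07  0.8  -2.32] err 0.0096 step 0.29
-0.3 0.47 0.27 84 -35
[-1.05 -0.19  2.39  1.37  0.53 -0.2 ] err 0.0000 step 0.06
[-0.93 -0.08  2.53  2.7   0.81 -1.29] err 0.0000 step 0.15
[-0.3  -0.33  2.53  4.07  0.8  -2.32] err 0.0000 step 0.16
-0.3 0.48 0.29 84 -45
[-1.05 -0.19  2.39  1.37  0.53 -0.2 ] err 0.0000 step 0.06
[-0.69 -0.09  2.46  3.29  0.7  -1.67] err 0.0000 step 0.25
[-0.3  -0.33  2.53  4.07  0.8  -2.32] err 0.0000 step 0.08
-0.45 0.47 0.27 80 -23
[-1.05 -0.19  2.39  1.37  0.53 -0.2 ] err 0.0000 step 0.06
[-1.15 -0.15  2.51  2.1   0.89 -0.91] err 0.0000 step 0.10
[-0.45 -0.33  2.53  4.07  0.8  -2.32] err 0.0079 step 0.28
-0.45 0.47 0.27 84 -35
[-1.05 -0.19  2.39  1.37  0.53 -0.2 ] err 0.0000 step 0.06
[-0.93 -0.08  2.53  2.7   0.81 -1.29] err 0.0000 step 0.15
[-0.45 -0.33  2.53  4.07  0.8  -2.32] err 0.0000 step 0.16
-0.45 0.48 0.29 84 -45
[-1.05 -0.19  2.39  1.37  0.53 -0.2 ] err 0.0000 step 0.06
[-0.69 -0.09  2.46  3.29  0.7  -1.67] err 0.0000 step 0.25
[-0.45 -0.33  2.53  4.07  0.8  -2.32] err 0.0000 step 0.08
L [ 6.773  0.014 -5.134  0.     0.     0.   ]
```

{"fn": "apply_moves", "kwargs": {"motion": "0.4 0 -0.3 0 0 0 255; 1 0 -0.8 0 0 0 255; 2 0 -1.5 0 0 0 255; 3.4 0 -2.6 0 0 0 255; 4.8 0 -3.6 0 0 0 255; 6 0 -4.5 0 0 0 255; 6.8 0 -5.1 0 0 0 255; 6.8 0 -5.1 0 0 0 255; 6.8 0 -5.1 0 0 0 255; 6.8 0 -5.1 0 0 0 255"}}

```text
t: 12.93
eef_pos: [0.4742, -0.2845, 0.1876]
orientation: [0.09, 0.874, -0.175, 0.444]
force: [-0.1, 0.3, -2.6]
width: 0.0237
gripper_force: 30.0
```

```bash
cat > r6.py <<'E'
from vlook import *
a=[get_image(n) for n in("side","scene")]; p,R,s=pose()
x,c,k,m=held(a); ax=Ro.from_euler("yx",[x[0],x[1]]).apply([0,0,1]); print(x.round(3),k,round(m,4),"axis",R.apply(ax).round(3))
M=(np.array([.48,-.28,.29]),Rt(np.radians(-45),np.radians(84),-1)); print("M",rel(*M)[0],np.round(s["joint_positions"],2),s["t"])
E
python3 r6.py
```

```text
660
468
[2.224e+00 9.000e-03 1.140e-01 2.000e-03] 1128 0.0015 axis [-0.023  0.005  1.   ]
M [ 9.384  0.095 -4.224 -0.366  0.518  0.142] [-1.05 -0.19  2.39  1.38  0.53 -0.2 ] 13.0333
```

{"fn": "apply_moves", "kwargs": {"motion": "0.9 0 -0.4 -0.04 0.05 0.014 255; 1.9 0 -0.8 -0.07 0.1 0.03 255; 2.8 0 -1.3 -0.11 0.155 0.04 255; 3.7 0 -1.7 -0.15 0.21 0.06 255; 4.7 0 -2.1 -0.18 0.26 0.07 255; 5.6 0 -2.5 -0.22 0.31 0.085 255; 6.6 0 -3 -0.26 0.36 0.1 255; 7.5 0.1 -3.4 -0.29 0.41 0.11 255; 8.5 0.1 -3.8 -0.33 0.465 0.13 255; 9.4 0.1 -4.2 -0.366 0.518 0.142 255"}}

```text
t: 13.87
eef_pos: [0.4956, -0.2915, 0.2827]
orientation: [0.236, 0.708, -0.272, 0.608]
force: [0.2, 0.3, -0.1]
width: 0.0238
gripper_force: 30.0
```

```bash
cat > r7.py <<'E'
from route import *
p0,R0,s=pose(); print(np.round(s["joint_positions"],2),s["t"],s["width"],np.round(s["force"],1)); z=R0.as_matrix()
K=[kpose(k) for k in keys(-.05,thL,s0=-.05,s1=.07)]
qk=ik(*K[0],P,sg,np.array([.57,0,2.5,3.96,1,-2.1]))[0]
U=(K[0][0]+[0,0,.065],K[0][1]); qu=ik(*U,P,sg,qk)[0]
c=(p0-.019*z[:,2],R0); A=qu.copy();A[0]=-.3; p,R=fk(A,P,sg); GA=(p-.019*R.as_matrix()[:,2],R)
track([c,GA],np.array(s["joint_positions"]),10); print("A",rel(*GA)[0],GA[0])
base=(p,R,0)
for j1 in np.linspace(-.3,qu[0],11)[1:]:
    j=qu.copy(); j[0]=j1; p,R=fk(j,P,sg); print(rel(p-.019*R.as_matrix()[:,2],R,base)[0])
E
python3 r7.py
```

```text
[-0.74 -0.13  2.47  3.14  0.62 -1.57] 13.8667 0.02383565063149282 [ 0.2  0.3 -0.1]
[-0.3  -0.33  2.53  4.07  0.8  -2.32] err 0.0000 step 0.10
A [  3.33   -3.006 -11.106  -0.175   0.073  -0.023] [ 0.4265787  -0.18373701  0.3334279 ]
[ 0.017 -3.338 -1.927  0.08   0.004 -0.006]
[ 0.007 -6.513 -4.114  0.16   0.007 -0.011]
[-0.029 -9.502 -6.547  0.24   0.011 -0.017]
[ -0.09  -12.288  -9.211   0.319   0.015  -0.023]
[ -0.178 -14.852 -12.088   0.399   0.019  -0.029]
[ -0.29  -17.177 -15.161   0.479   0.022  -0.034]
[ -0.427 -19.25  -18.408   0.559   0.026  -0.04 ]
[ -0.587 -21.056 -21.81    0.639   0.03   -0.046]
[ -0.769 -22.584 -25.344   0.719   0.033  -0.051]
[ -0.973 -23.824 -28.988   0.798   0.037  -0.057]
```

{"fn": "apply_moves", "kwargs": {"motion": "0.5 -0.4 -1.6 -0.025 0.01 0 255; 1 -0.9 -3.2 -0.05 0.02 -0.01 255; 1.4 -1.3 -4.8 -0.075 0.03 -0.01 255; 1.9 -1.7 -6.3 -0.1 0.04 -0.01 255; 2.4 -2.1 -7.9 -0.125 0.05 -0.02 255; 2.9 -2.6 -9.5 -0.15 0.06 -0.02 255; 3.3 -3 -11.1 -0.175 0.073 -0.023 255; 3.3 -3 -11.1 -0.175 0.073 -0.023 255; 3.3 -3 -11.1 -0.175 0.073 -0.023 255; 3.3 -3 -11.1 -0.175 0.073 -0.023 255"}}

```text
t: 14.7
eef_pos: [0.439, -0.1986, 0.3319]
orientation: [0.312, 0.666, -0.305, 0.606]
force: [-0.0, 0.6, -2.3]
width: 0.0237
gripper_force: 30.0
```

```bash
python3 r7.py | head -3
python3 - <<'E'
from vlook import *
a=[get_image(n) for n in("side","scene")]; p,R,s=pose(); print(s["force"])
x,c,k,m=held(a); ax=Ro.from_euler("yx",[x[0],x[1]]).apply([0,0,1]); print(x.round(3),k,round(m,4),"axis",R.apply(ax).round(3))
E
```

```text
[-0.3  -0.33  2.53  4.06  0.79 -2.31] 14.7 0.023703549257814108 [-0.   0.6 -2.3]
[-0.3  -0.33  2.53  4.07  0.8  -2.32] err 0.0000 step 0.00
A [ 0.009  0.071 -0.04  -0.005  0.    -0.   ] [ 0.4265787  -0.18373701  0.3334279 ]
[ 0.75148218 -0.5989382  -2.04795999]
891
647
[2.193 0.029 0.115 0.   ] 1538 0.0012 axis [-0.306  0.424  0.852]
```

```bash
cat > cfit.py <<'E'
from h import *
from scipy.optimize import least_squares
ims=[get_image("scene"),get_image("side")]
def L(a,b): return np.array(a)+np.linspace(0,1,40)[:,None]*(np.array(b)-np.array(a))
f=3.3-2.57; ex,ez=-.057+.102*np.sin(f),.172+.102*np.cos(f)
s=[]
for y in(-.124,.124):
    s+=[L((-.055,y,.17),(.109,y,.17)),L((-.107,y,.09),(-.055,y,.17)),L((.109,y,.17),(.109,y,0.01)),L((-.057,y,.172),(ex,y,ez))]
s+=[L((x,-.124,z),(x,.124,z)) for x,z in((-.107,.089),(-.055,.17),(.109,.17),(ex,ez))]
P0=np.concatenate(s)
def mod(p): return Ro.from_euler("z",p[2]).apply(P0)+[p[0],p[1],0]
D=[]
for im in ims:
    h=cv2.cvtColor(im["frame"],cv2.COLOR_RGB2HSV); m=cv2.inRange(h,(100,80,30),(130,255,255)); D.append(cv2.distanceTransform(255-m,cv2.DIST_L2,5))
def res(p,w=(1,1)):
    r=[]
    for im,d,k in zip(ims,D,w):
        q=proj(im,mod(p)).astype(np.float32); r.append(k*np.minimum(cv2.remap(d,q[:,0].copy(),q[:,1].copy(),cv2.INTER_LINEAR,borderValue=6),6).ravel())
    return np.concatenate(r)
for w in((1,1),(1,0),(0,1)):
    r=min((least_squares(res,[.593+dx,.1487+dy,-.18+dw],diff_step=2e-3,args=(w,),loss="soft_l1") for dx in(-.004,.004) for dy in(-.004,.004) for dw in(-.02,.02)),key=lambda r:r.cost)
    print(w,r.x.round(4),r.cost.round(1),np.median(r.fun).round(2))
    if w==(1,1): b=r.x
o=[]
for im,(r0,c0) in zip(ims,((150,230),(90,150))):
    fr=im["frame"].copy()
    for q in proj(im,mod(b)): cv2.circle(fr,tuple(int(round(z)) for z in q),0,(255,0,0),-1)
    o.append(cv2.resize(fr[r0:r0+150,c0:c0+160],(400,375)))
cv2.imwrite("pics/f.png",np.hstack(o)[:,:,::-1])
E
python3 cfit.py
```

```text
(1, 1) [ 0.5905  0.1497 -0.1842] 1332.6 0.72
(1, 0) [ 0.5898  0.15   -0.1869] 335.3 0.0
(0, 1) [ 0.5917  0.1487 -0.1965] 989.6 0.0
```

View pics/f.png

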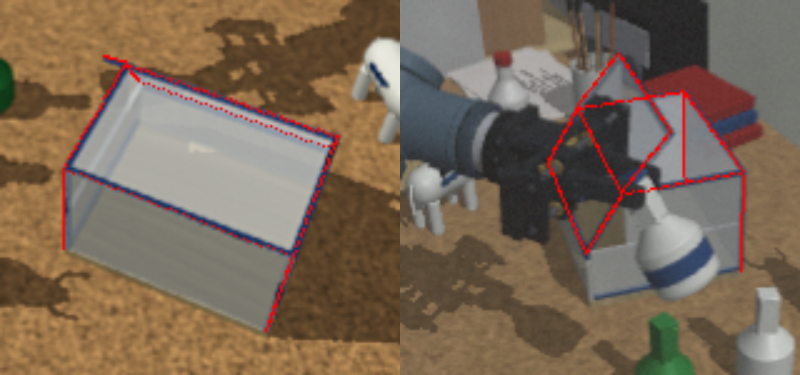

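```bash
sed -i 's/cas=np.array(\[.593,.1487\]); yw=-.18$/cas=np.array([.5905,.1497]); yw=-.187/' plan.py; grep -c .5905 plan.py
sed -i 's/^base=(p,R,0)/base=(p0,R0,0)/' r7.py; python3 r7.py
```

```text
1
[-0.31 -0.33  2.53  4.06  0.79 -2.32] 14.9 0.02375513603437687 [ 0.9 -0.1 -2.6]
[-0.3  -0.32  2.53  4.1   0.82 -2.33] err 0.0000 step 0.00
A [-0.064  0.681  0.129 -0.03  -0.002  0.002] [ 0.42269338 -0.18940806  0.3334279 ]
[-4.200e-02 -2.766e+00 -1.786e+00  5.200e-02  2.000e-03 -4.000e-03]
[-4.800e-02 -6.045e+00 -3.976e+00  1.340e-01  6.000e-03 -1.000e-02]
[-0.081 -9.134 -6.426  0.216  0.01  -0.016]
[ -0.141 -12.011  -9.121   0.297   0.013  -0.022]
[ -0.227 -14.658 -12.043   0.379   0.017  -0.028]
[ -0.34  -17.057 -15.17    0.461   0.021  -0.033]
[ -0.478 -19.191 -18.483   0.543   0.025  -0.039]
[ -0.64  -21.045 -21.959   0.625   0.028  -0.045]
[ -0.826 -22.608 -25.574   0.707   0.032  -0.051]
[ -1.034 -23.869 -29.305   0.789   0.036  -0.057]
```

{"fn": "apply_moves", "kwargs": {"motion": "0 -2.8 -1.8 0.05 0 0 255; 0 -6 -4 0.134 0.01 -0.01 255; -0.1 -9.1 -6.4 0.216 0.01 -0.016 255; -0.1 -12 -9.1 0.297 0.013 -0.022 255; -0.2 -14.7 -12 0.379 0.017 -0.028 255; -0.3 -17.1 -15.2 0.461 0.021 -0.033 255; -0.5 -19.2 -18.5 0.543 0.025 -0.039 255; -0.6 -21 -22 0.625 0.028 -0.045 255; -0.8 -22.6 -25.6 0.707 0.032 -0.051 255; -1 -23.9 -29.3 0.789 0.036 -0.057 255"}}

```text
t: 15.73
eef_pos: [0.445, 0.1809, 0.3328]
orientation: [0.054, 0.731, -0.024, 0.68]
force: [0.5, 0.7, -2.6]
width: 0.0237
gripper_force: 30.0
```

```bash
cat > r8.py <<'E'
from route import *
import sys
p0,R0,s=pose(); log(); print(np.round(s["joint_positions"],2),s["t"],s["width"],np.round(s["force"],1)); z=R0.as_matrix()
ks=keys(-.05,thL,s0=-.05,s1=.07)
c=(p0-.019*z[:,2],R0)
track([c]+[kpose(k) for k in ks],np.array(s["joint_positions"]),8)
for k in vposes(ks,6): 
    L,F,G,T=frames(k,psi,b,hg,yv,-1); print(np.round(k,3),rel(*kpose(k))[0],"clr %.4f %.4f"%(dist(L.apply(vase)+F),dist(T.apply(tool)+G)))
E
python3 r8.py
python3 - <<'E'
from vlook import *
a=[get_image(n) for n in("side","scene")]; p,R,s=pose()
for i in a:
    x,c,k,m=held([i]); ax=Ro.from_euler("yx",[x[0],x[1]]).apply([0,0,1]); print(x.round(3),k,round(m,4),"axis in case",Ro.from_euler("z",.187).apply(R.apply(ax)).round(3))
E
```

```text
[ 0.53 -0.32  2.52  4.1   0.82 -2.33] 15.7333 0.02371480017348613 [ 0.5  0.7 -2.6]
[ 0.52 -0.04  2.53  3.93  1.   -2.06] err 0.0000 step 0.04
[ 0.37  0.46  2.39  3.65  1.25 -1.76] err 0.0000 step 0.07
[ 0.2   0.15  2.28  4.01  0.32 -2.23] err 0.0000 step 0.15
[-0.106  0.171  0.559] [-6.555e+00 -7.300e-02  5.160e-01 -4.000e-03 -1.000e-03  1.000e-03] clr 0.0245 0.1212
[-0.093  0.151  0.559] [-8.498e+00 -6.800e-02  1.924e+00 -4.000e-03 -1.000e-03  1.000e-03] clr 0.0079 0.0982
[-0.081  0.13   0.559] [-1.0441e+01 -6.3000e-02  3.3330e+00 -4.0000e-03 -1.0000e-03  1.0000e-03] clr 0.0066 0.0757
[-0.068  0.11   0.559] [-1.2384e+01 -5.8000e-02  4.7420e+00 -4.0000e-03 -1.0000e-03  1.0000e-03] clr 0.0065 0.0544
[-0.055  0.089  0.559] [-1.4328e+01 -5.3000e-02  6.1500e+00 -4.0000e-03 -1.0000e-03  1.0000e-03] clr 0.0086 0.0368
[-0.042  0.069  0.559] [-1.6271e+01 -4.8000e-02  7.5590e+00 -4.0000e-03 -1.0000e-03  1.0000e-03] clr 0.0062 0.0228
[-0.042  0.069  0.559] [-1.6271e+01 -4.8000e-02  7.5590e+00 -4.0000e-03 -1.0000e-03  1.0000e-03] clr 0.0062 0.0228
[-0.044  0.058  0.447] [-1.6899e+01 -6.0000e-03  8.5490e+00  1.0000e-03 -1.1200e-01  9.0000e-03] clr 0.0069 0.0121
[-0.045  0.047  0.335] [-1.765e+01  3.300e-02  9.587e+00  7.000e-03 -2.240e-01  1.700e-02] clr 0.0091 0.0069
[-0.047  0.036  0.223] [-1.8526e+01  6.8000e-02  1.0658e+01  1.3000e-02 -3.3500e-01  2.5000e-02] clr 0.0068 0.0116
[-0.048  0.025  0.112] [-1.9532e+01  9.8000e-02  1.1748e+01  1.9000e-02 -4.4600e-01  3.3000e-02] clr 0.0095 0.0155
[-0.05   0.014  0.   ] [-20.669   0.121  12.843   0.024  -0.557   0.041] clr 0.0020 0.0061
434
[ 2.188 -0.04   0.116 -0.003] 434 0.0013 axis in case [-0.522  0.02   0.852]
834
[2.194e+00 9.300e-02 1.130e-01 1.000e-03] 834 0.0012 axis in case [-0.519 -0.057  0.853]
```

{"fn": "apply_moves", "kwargs": {"motion": "-2.2 0 0.2 0 0 0 255; -4.4 0 0.3 0 0 0 255; -6.5 -0.1 0.5 0 0 0 255; -7.5 -0.1 1.2 0 0 0 255; -8.5 -0.1 1.9 0 0 0 255; -9.2 -0.1 2.4 0 0 0 255; -9.8 -0.1 2.9 0 0 0 255; -10.4 -0.1 3.3 0 0 0 255; -10.4 -0.1 3.3 0 0 0 255; -10.4 -0.1 3.3 0 0 0 255"}}

```text
t: 16.67
eef_pos: [0.4707, 0.1718, 0.2261]
orientation: [0.056, 0.732, -0.025, 0.679]
force: [-0.5, 0.3, -3.0]
width: 0.0238
gripper_force: 30.0
```

```bash
python3 r8.py|grep -v err
python3 - <<'E'
from h import *
a=get_image("side"); b=get_image("scene"); 
cv2.imwrite("pics/g.png",np.hstack([cv2.resize(a["frame"][80:230,150:310],(400,375)),cv2.resize(b["frame"][150:300,230:390],(400,375))])[:,:,::-1])
E
```

```text
[ 0.45  0.17  2.49  3.78  1.1  -1.9 ] 16.6667 0.023829733356880073 [-0.5  0.3 -3. ]
[-0.106  0.171  0.559] [ 3.914e+00 -1.860e-01 -2.892e+00  1.000e-03  0.000e+00  1.000e-03] clr 0.0245 0.1212
[-0.093  0.151  0.559] [ 1.973e+00 -1.890e-01 -1.481e+00  1.000e-03  0.000e+00  1.000e-03] clr 0.0079 0.0982
[-0.081  0.13   0.559] [ 0.032 -0.193 -0.07   0.001  0.     0.001] clr 0.0066 0.0757
[-0.068  0.11   0.559] [-1.909e+00 -1.960e-01  1.342e+00  1.000e-03  0.000e+00  1.000e-03] clr 0.0065 0.0544
[-0.055  0.089  0.559] [-3.850e+00 -1.990e-01  2.753e+00  1.000e-03  0.000e+00  1.000e-03] clr 0.0086 0.0368
[-0.042  0.069  0.559] [-5.791e+00 -2.030e-01  4.165e+00  1.000e-03  0.000e+00  1.000e-03] clr 0.0062 0.0228
[-0.042  0.069  0.559] [-5.791e+00 -2.030e-01  4.165e+00  1.000e-03  0.000e+00  1.000e-03] clr 0.0062 0.0228
[-0.044  0.058  0.447] [-6.418e+00 -1.660e-01  5.156e+00  6.000e-03 -1.110e-01  9.000e-03] clr 0.0069 0.0121
[-0.045  0.047  0.335] [-7.167 -0.133  6.195  0.012 -0.222  0.017] clr 0.0091 0.0069
[-0.047  0.036  0.223] [-8.042 -0.104  7.267  0.018 -0.333  0.025] clr 0.0068 0.0116
[-0.048  0.025  0.112] [-9.047 -0.08   8.359  0.024 -0.445  0.033] clr 0.0095 0.0155
[-0.05   0.014  0.   ] [-10.182  -0.063   9.456   0.03   -0.556   0.04 ] clr 0.0020 0.0061
```

View pics/g.png

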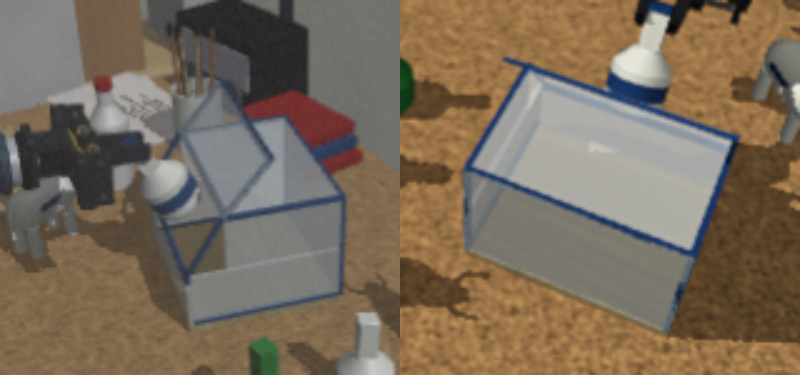

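{"fn": "apply_moves", "kwargs": {"motion": "-0.6 -0.1 0.4 0 0 0 255; -1.3 -0.2 0.9 0 0 0 255; -1.9 -0.2 1.3 0 0 0 255; -2.6 -0.2 1.8 0 0 0 255; -3.2 -0.2 2.3 0 0 0 255; -3.9 -0.2 2.75 0 0 0 255; -4.6 -0.2 3.3 0 0 0 255; -5.2 -0.2 3.75 0 0 0 255; -5.8 -0.2 4.17 0 0 0 255; -5.8 -0.2 4.17 0 0 0 255"}}

```text
t: 17.6
eef_pos: [0.5079, 0.1678, 0.1657]
orientation: [0.055, 0.731, -0.025, 0.679]
force: [-0.1, 0.7, -3.0]
width: 0.0235
gripper_force: 30.0
```

```bash
python3 r8.py|tail -6
python3 - <<'E'
from h import *
s=sense(); print(s["force"],s["moment"])
E
```

```text
[-0.042  0.069  0.559] [-0.042  0.108 -0.001 -0.001 -0.001  0.001] clr 0.0062 0.0228
[-0.044  0.058  0.447] [-0.67   0.146  0.989  0.004 -0.112  0.008] clr 0.0069 0.0121
[-0.045  0.047  0.335] [-1.42   0.182  2.027  0.01  -0.223  0.016] clr 0.0091 0.0069
[-0.047  0.036  0.223] [-2.297  0.214  3.098  0.016 -0.335  0.024] clr 0.0068 0.0116
[-0.048  0.025  0.112] [-3.303  0.241  4.189  0.022 -0.446  0.032] clr 0.0095 0.0155
[-0.05   0.014  0.   ] [-4.439  0.261  5.284  0.027 -0.557  0.04 ] clr 0.0020 0.0061
[-0.08520226  0.68308883 -3.04376752] [0.17678152 0.87810838 0.0222437 ]
```

{"fn": "apply_moves", "kwargs": {"motion": "-0.3 0.1 0.5 0 -0.056 0 255; -0.67 0.15 1 0 -0.112 0.01 255; -1 0.17 1.5 0.01 -0.17 0.01 255; -1.42 0.18 2 0.01 -0.223 0.016 255; -1.85 0.2 2.55 0.01 -0.28 0.02 255; -2.3 0.21 3.1 0.016 -0.335 0.024 255; -2.8 0.23 3.65 0.02 -0.39 0.03 255; -3.3 0.24 4.2 0.022 -0.446 0.032 255; -3.3 0.24 4.2 0.022 -0.446 0.032 255; -3.3 0.24 4.2 0.022 -0.446 0.032 255"}}

```text
t: 18.43
eef_pos: [0.5468, 0.1593, 0.132]
orientation: [0.029, 0.862, -0.041, 0.504]
force: [0.3, 0.3, -2.2]
width: 0.0236
gripper_force: 30.0
```

```bash
python3 r8.py|tail -2
python3 - <<'E'
from vlook import *
a=[get_image(n) for n in("side","scene")]; p,R,s=pose(); print(s["force"],s["joint_positions"])
cv2.imwrite("pics/i.png",np.hstack([cv2.resize(a[0]["frame"][80:230,150:310],(400,375)),cv2.resize(a[1]["frame"][150:300,230:390],(400,375))])[:,:,::-1])
E
```

```text
[-0.048  0.025  0.112] [-0.19  -0.003  0.09  -0.    -0.004 -0.   ] clr 0.0095 0.0155
[-0.05   0.014  0.   ] [-0.748  0.074  1.565  0.005 -0.116  0.007] clr 0.0020 0.0061
[-0.51355386  0.06902884 -2.18268025] [ 0.23708188  0.16172837  2.33293594  3.8280468   0.47879753 -2.03748167]
```

View pics/i.png

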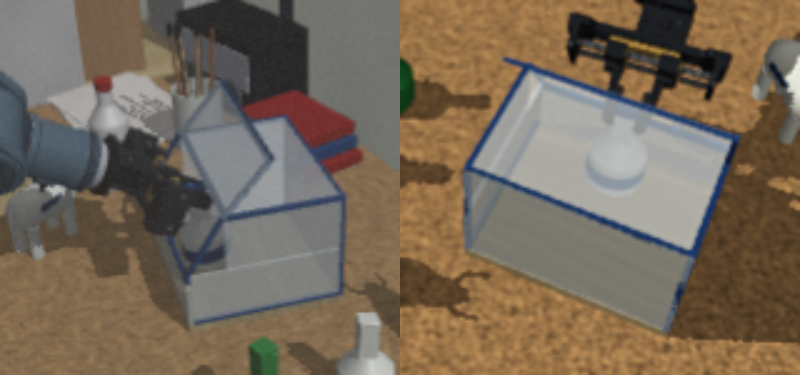

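{"fn": "apply_moves", "kwargs": {"motion": "-0.15 0 0.3 0 -0.02 0 255; -0.25 0 0.6 0 -0.04 0 255; -0.4 0.03 0.9 0 -0.065 0 255; -0.5 0.05 1.2 0 -0.09 0.01 255; -0.65 0.06 1.4 0 -0.105 0.01 255; -0.75 0.07 1.57 0.01 -0.116 0.01 255; -0.75 0.07 1.57 0.01 -0.116 0.01 255; -0.82 0.07 1.61 0.01 -0.116 0.01 255; -0.82 0.07 1.61 0.01 -0.116 0.01 255; -0.82 0.07 1.61 0.01 -0.116 0.01 255"}}

```text
t: 19.37
eef_pos: [0.5565, 0.1577, 0.1162]
orientation: [0.02, 0.89, -0.044, 0.453]
force: [-2.4, 0.1, 6.0]
width: 0.0238
gripper_force: 30.0
```

```bash
python3 r8.py|tail -1
python3 - <<'E'
from h import *
p,R,s=pose(); print(np.round(s["force"],1),np.round(s["moment"],2),(p-.019*R.as_matrix()[:,2]).round(4))
E
```

```text
[-0.05   0.014  0.   ] [ 0.142  0.023 -0.085 -0.004  0.001 -0.   ] clr 0.0020 0.0061
[-2.4  0.1  6. ] [ 0.12 -0.1   0.02] [0.5412 0.1592 0.1274]
```

{"fn": "apply_moves", "kwargs": {"motion": "0 0 0 0 0 0 180; 0 0 0 0 0 0 170; 0 0 0 0 0 0 150; 0 0 0 0 0 0 120; 0 0 0 0 0 0 100; 0 0 0 0 0 0 90; 0 0 0 0 0 0 90; 0 0 0 0 0 0 90; 0 0 0 0 0 0 90; 0 0 0 0 0 0 90"}}

```text
t: 20.2
eef_pos: [0.5561, 0.1576, 0.1151]
orientation: [0.02, 0.891, -0.044, 0.451]
force: [0.0, 0.2, 0.4]
width: 0.057
gripper_force: 0.0
```

```bash
cat > vcase.py <<'E'
from h import *
from scipy.optimize import least_squares
p,R,s=pose(); print(s["t"],s["width"],np.round(s["force"],1))
def prof(t): return np.interp(t,[0,.006,.05,.074,.125],[.032,.035,.035,.0135,.0135])
for n in("wrist","side","scene"):
    im=get_image(n); v=Ro.from_euler("z",.187).apply(cloud(im).reshape(-1,3)-[.5905,.1497,0]); h=cv2.cvtColor(im["frame"],cv2.COLOR_RGB2HSV).reshape(-1,3)
    k=(v[:,2]>.016)&(v[:,2]<.142)&(abs(v[:,0]+.04)<.06)&(abs(v[:,1])<.06)&(h[:,2]>60)
    t=v[k&(v[:,2]>.128)]; print(n,k.sum(),"top",len(t),t[:,:2].min(0).round(3) if len(t) else "",t[:,:2].max(0).round(3) if len(t) else "")
    T=v[k]
    if len(T)>150:
        def f(a):
            ax=Ro.from_euler("yx",a[2:4]).apply([0,0,1]); d=T-[a[0],a[1],.012]; t=d@ax; r=np.linalg.norm(d-t[:,None]*ax,axis=1); tc=np.clip(t,0,.125); return np.hypot(r-prof(tc),t-tc)
        r=least_squares(f,[-.05,0,0,0],loss="soft_l1",f_scale=.002); print("  fit",r.x.round(3),np.median(f(r.x)).round(4))
    if n=="wrist": cv2.imwrite("pics/j.png",im["frame"][:,:,::-1])
E
python3 vcase.py
```

```text
20.2 0.05697052789648195 [0.  0.2 0.4]
wrist 7447 top 2994 [-0.09  -0.045] [-0.036  0.043]
  fit [-0.052  0.     0.013 -0.009] 0.001
side 259 top 17 [-0.054 -0.045] [-0.039  0.039]
  fit [-0.049  0.002 -0.016  0.043] 0.0016
scene 0 top 0
```

View pics/j.png

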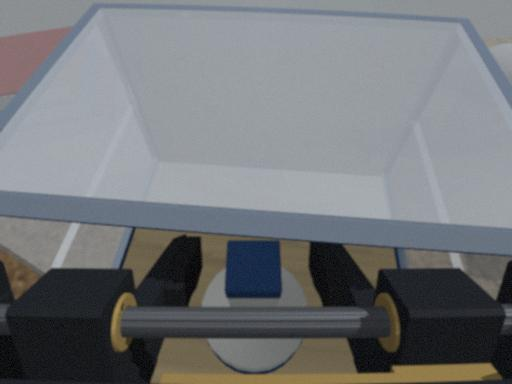

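```bash
cat > r9.py <<'E'
from route import *
p0,R0,s=pose(); z=R0.as_matrix(); c=(p0-.019*z[:,2],R0); q=np.array(s["joint_positions"]); print(q.round(2))
r=(c[0]-.1*z[:,2],R0); up=lambda v,a,hh:(np.array(v),Rt(np.radians(hh),np.radians(a),-1))
for hh in(15,30):
  for zz in(.27,.32):
    print(hh,zz); track([c,r,up([r[0][0],r[0][1],zz],54,hh),up([.47,.17,.34],25,hh),up([.5,.17,.36],1,-10)],q,10)
print("r",rel(*r)[0],r[0])
E
python3 r9.py
```

```text
[ 0.2   0.15  2.28  3.99  0.31 -2.21]
15 0.27
[ 0.25 -0.16  2.46  4.28  0.28 -2.5 ] err 0.0183 step 0.07
[ 0.14 -0.41  2.49  4.28  0.   -2.77] err 0.0547 step 0.06
[ 0.14 -0.29  2.42  4.28  0.   -2.8 ] err 0.2038 step 0.02
[ 0.11 -0.16  2.37  4.28  0.   -2.42] err 0.3170 step 0.04
15 0.32
[ 0.25 -0.16  2.46  4.28  0.28 -2.5 ] err 0.0183 step 0.07
[ 0.15 -0.47  2.48  4.28  0.   -2.77] err 0.0766 step 0.07
[ 0.14 -0.29  2.42  4.28  0.   -2.8 ] err 0.2038 step 0.02
[ 0.11 -0.16  2.37  4.28  0.   -2.42] err 0.3170 step 0.04
30 0.27
[ 0.25 -0.16  2.46  4.28  0.28 -2.5 ] err 0.0183 step 0.07
[ 0.2  -0.39  2.48  4.15  0.   -2.76] err 0.1002 step 0.10
[ 0.17 -0.28  2.42  4.28  0.   -2.98] err 0.2136 step 0.05
[ 0.11 -0.16  2.37  4.27  0.   -2.42] err 0.3170 step 0.07
30 0.32
[ 0.25 -0.16  2.46  4.28  0.28 -2.5 ] err 0.0183 step 0.07
[ 0.21 -0.45  2.47  4.18  0.   -2.77] err 0.1144 step 0.10
[ 0.17 -0.28  2.42  4.28  0.   -2.98] err 0.2136 step 0.05
[ 0.11 -0.16  2.37  4.27  0.   -2.42] err 0.3170 step 0.06
r [  0.   0. -10.   0.   0.   0.] [0.46051765 0.16656603 0.18544543]
```

{"fn": "apply_moves", "kwargs": {"motion": "0 0 -0.5 0 0 0 90; 0 0 -1.2 0 0 0 90; 0 0 -2 0 0 0 90; 0 0 -3 0 0 0 90; 0 0 -4 0 0 0 90; 0 0 -5 0 0 0 90; 0 0 -6 0 0 0 90; 0 0 -7 0 0 0 90; 0 0 -8 0 0 0 90; 0 0 -8 0 0 0 90"}}

```text
t: 21.18
eef_pos: [0.4927, 0.1582, 0.1512]
orientation: [0.016, 0.888, -0.041, 0.458]
force: [-0.0, -0.1, -0.8]
width: 0.0569
gripper_force: 0.0
```

```bash
cat > r10.py <<'E'
from route import *
p0,R0,s=pose(); log(); q=np.array(s["joint_positions"]); print(q.round(2),s["t"])
tip=lambda x,y,z:CWp([x,y,z])[0]
K=kpose(keys(-.05,thL,s0=-.05,s1=.07)[0]); U=(K[0]+[-.01,0,.05],K[1]); qu,e=ik(*U,P,sg,q); print("U",qu.round(2),e)
def down(x,y,z,q0):
    R=W*Rt(0,0.0,-1); return ik(tip(x,y,z)-.019*R.as_matrix()[:,2],R,P,sg,q0)
qd,e=down(.065,0,.33,np.array([.2,.2,1.6,0,1.3,1.8])); print("D",qd.round(2),e)
qm=np.array([.35,-.55,2.1,1.5,.8,.3]); 
def show(qa,qb,base,n):
    for t in g(0,1,n+1)[1:]:
        j=qa+(qb-qa)*t; p,R=fk(j,P,sg); G=p-.019*R.as_matrix()[:,2]
        X=Ro.from_euler("z",-yw).apply(R.apply(tool)+G-[*cas,0])
        print(rel(G,R,base)[0],"G",G.round(3),"clr %.3f"%dist(X))
if __name__=="__main__":
    c=(p0-.019*R0.as_matrix()[:,2],R0)
    track([c,U],q,10); print("U rel",rel(*U)[0])
    pu,Ru=fk(qu,P,sg); print("U->m"); show(qu,qm,(pu,Ru,0),12)
    pm,Rm=fk(qm,P,sg); print("m->D"); show(qm,qd,(pm,Rm,0),12)
E
python3 r10.py
```

```text
[ 0.24 -0.08  2.42  4.28  0.28 -2.49] 21.1833
U [ 0.54 -0.28  2.55  4.08  0.86 -2.29] 5.797003909363616e-08
D [0.03 0.33 1.24 0.   1.57 1.79] 3.132524856197095e-08
[ 0.54 -0.28  2.55  4.08  0.86 -2.29] err 0.0000 step 0.06
U rel [ 10.068  -1.686 -14.424  -0.043   0.547  -0.045]
U->m
[ 6.427 -4.064  0.789  0.121  0.138  0.108] G [0.434 0.22  0.377] clr 0.190
[12.443 -8.062  0.528  0.26   0.253  0.203] G [0.441 0.26  0.433] clr 0.220
[ 17.826 -11.922  -0.623   0.412   0.34    0.282] G [0.439 0.3   0.484] clr 0.241
[ 22.398 -15.574  -2.456   0.571   0.397   0.341] G [0.429 0.337 0.528] clr 0.270
[ 26.037 -18.951  -4.728   0.732   0.424   0.379] G [0.415 0.373 0.563] clr 0.301
[ 28.689 -21.985  -7.178   0.886   0.418   0.394] G [0.398 0.404 0.59 ] clr 0.329
[ 30.366 -24.607  -9.545   1.026   0.382   0.389] G [0.381 0.432 0.607] clr 0.350
[ 31.15  -26.744 -11.593   1.142   0.319   0.365] G [0.365 0.454 0.617] clr 0.365
[ 31.183 -28.324 -13.119   1.229   0.233   0.326] G [0.353 0.47  0.619] clr 0.377
[ 30.657 -29.273 -13.976   1.279   0.131   0.278] G [0.345 0.48  0.615] clr 0.386
[ 2.9803
[... 456 characters left out ...]
24 -0.093 -0.442  0.22 ] G [0.454 0.455 0.523] clr 0.278
[-7.804 16.111  1.784 -0.159 -0.556  0.292] G [0.484 0.434 0.498] clr 0.244
[-9.697 20.464  0.428 -0.245 -0.667  0.369] G [0.513 0.407 0.472] clr 0.213
[-11.51   25.002  -1.546  -0.348  -0.772   0.451] G [0.541 0.373 0.446] clr 0.187
[-13.171  29.627  -4.115  -0.47   -0.869   0.535] G [0.568 0.334 0.421] clr 0.153
[-14.621  34.237  -7.237  -0.61   -0.956   0.62 ] G [0.594 0.29  0.399] clr 0.122
[-15.812  38.735 -10.85   -0.767  -1.03    0.705] G [0.617 0.242 0.379] clr 0.102
[-16.711  43.028 -14.874  -0.941  -1.089   0.788] G [0.637 0.191 0.362] clr 0.092
[-17.298  47.037 -19.216  -1.132  -1.132   0.867] G [0.654 0.138 0.349] clr 0.092
```

{"fn": "apply_moves", "kwargs": {"motion": "0.8 -0.1 -1.4 0 0.05 0 90; 1.8 -0.3 -2.9 0 0.11 0 90; 2.9 -0.5 -4.3 -0.01 0.16 -0.01 90; 3.9 -0.7 -5.8 -0.02 0.22 -0.02 90; 5 -0.8 -7.2 -0.02 0.27 -0.02 90; 6 -1 -8.7 -0.03 0.33 -0.03 90; 7 -1.2 -10.1 -0.03 0.38 -0.03 90; 8 -1.3 -11.5 -0.03 0.44 -0.04 90; 9 -1.5 -13 -0.04 0.49 -0.04 90; 10 -1.7 -14.4 -0.04 0.547 -0.045 90"}}

```text
t: 22.02
eef_pos: [0.4363, 0.1789, 0.3176]
orientation: [0.054, 0.731, -0.025, 0.68]
force: [0.7, 0.8, 0.9]
width: 0.057
gripper_force: 0.0
```

```bash
python3 vcase.py | head -3
cat > r11.py <<'E'
from r10 import *
b0=(p0,R0,0)
print("->m"); show(q,qm,b0,20)
E
python3 r11.py
```

```text
22.0167 0.05696489638049794 [0.7 0.8 0.9]
wrist 931 top 233 [-0.065 -0.012] [-0.05   0.012]
  fit [-0.052  0.001  0.019 -0.003] 0.0009
[ 0.54 -0.28  2.54  4.07  0.86 -2.28] 22.1667
U [ 0.54 -0.28  2.55  4.08  0.86 -2.29] 1.5771814794043263e-09
D [0.03 0.33 1.24 0.   1.57 1.79] 3.132524856197095e-08
->m
[ 3.876 -2.439  0.605  0.07   0.085  0.066] G [0.429 0.205 0.353] clr 0.176
[ 7.64  -4.866  0.816  0.147  0.162  0.127] G [0.437 0.229 0.388] clr 0.195
[11.24  -7.265  0.66   0.23   0.23   0.184] G [0.441 0.253 0.421] clr 0.214
[14.627 -9.619  0.171  0.319  0.289  0.235] G [0.442 0.277 0.453] clr 0.226
[ 17.759 -11.913  -0.61    0.411   0.338   0.279] G [0.44  0.3   0.483] clr 0.240
[ 20.6   -14.133  -1.636   0.506   0.375   0.317] G [0.435 0.323 0.51 ] clr 0.256
[ 23.121 -16.263  -2.857   0.602   0.402   0.347] G [0.428 0.345 0.534] clr 0.275
[ 25.303 -18.289  -4.217   0.698   0.418   0.369] G [0.419 0.366 0.555] clr 0.293
[ 27.132 -20.197  -5.661   0.792   0.423   0.384] G [0.41  0.386 0.573] clr 0.311
[ 28.607 -21.971  -7.133   0.883   0.416   0.391] G [0.399 0.404 0.588] clr 0.328
[ 29.731 -23.596  -8.576   0.968   0.398   0.39 ] G [0.389 0.422 0.6  ] clr 0.341
[ 30.521 -25.058  -9.939   1.047   0.37    0.382] G [0.378 0.437 0.609] clr 0.352
[ 30.999 -26.34  -11.173   1.117   0.332   0.368] G [0.369 0.45  0.614] clr 0.361
[ 31.196 -27.426 -12.233   1.176   0.286   0.348] G [0.36  0.461 0.617] clr 0.369
[ 31.149 -28.301 -13.084   1.224   0.232   0.324] G [0.353 0.47  0.618] clr 0.377
[ 30.901 -28.95  -13.696   1.259   0.172   0.295] G [0.348 0.477 0.617] clr 0.383
[ 30.501 -29.357 -14.048   1.28    0.109   0.265] G [0.345 0.481 0.614] clr 0.387
[ 29.999 -29.509 -14.127   1.287   0.043   0.234] G [0.344 0.482 0.61 ] clr 0.390
[ 2.9451e+01 -2.9393e+01 -1.3932e+01  1.2800e+00 -2.3000e-02  2.0300e-01] G [0.346 0.48  0.606] clr 0.391
[ 28.909 -28.999 -13.468   1.258  -0.088   0.174] G [0.349 0.476 0.602] clr 0.389
```

{"fn": "apply_moves", "kwargs": {"motion": "3.4 -2.2 0.5 0.06 0.08 0.06 255; 6.8 -4.3 0.8 0.13 0.145 0.11 255; 10 -6.4 0.7 0.2 0.2 0.165 255; 13 -8.5 0.4 0.275 0.26 0.21 255; 16 -10.6 -0.2 0.36 0.31 0.255 255; 18.8 -12.7 -1 0.445 0.35 0.29 255; 21.3 -14.7 -2 0.53 0.38 0.325 255; 23.6 -16.7 -3.1 0.62 0.405 0.35 255; 25.6 -18.6 -4.4 0.71 0.42 0.37 255; 27.1 -20.2 -5.7 0.79 0.423 0.384 255"}}

```text
t: 23.0
eef_pos: [0.4238, 0.3962, 0.582]
orientation: [-0.35, 0.525, 0.112, 0.768]
force: [-0.3, 0.0, 1.0]
width: 0.0005
gripper_force: 0.0
```

```bash
sed -i 's/qd,b0,20/qm,b0,20/; s/show(q,qm,b0,20)/show(q,qd,b0,20)/' r11.py; python3 r11.py
```

```text
[ 0.46 -0.4   2.34  2.92  0.83 -1.12] 23.0
U [ 0.54 -0.28  2.55  4.08  0.86 -2.29] 2.139263792792556e-07
D [0.03 0.33 1.24 0.   1.57 1.79] 3.132524856197095e-08
->m
[ 6.480e-01 -2.202e+00  2.329e+00  1.000e-01 -1.000e-03  3.600e-02] G [0.412 0.411 0.594] clr 0.322
[ 0.792 -4.28   4.301  0.2   -0.022  0.072] G [0.414 0.434 0.607] clr 0.325
[ 0.434 -6.139  5.912  0.296 -0.063  0.109] G [0.416 0.457 0.615] clr 0.325
[-0.403 -7.683  7.163  0.384 -0.124  0.146] G [0.418 0.477 0.617] clr 0.323
[-1.682 -8.823  8.063  0.463 -0.203  0.182] G [0.421 0.495 0.612] clr 0.320
[-3.347 -9.478  8.621  0.528 -0.3    0.217] G [0.425 0.508 0.603] clr 0.314
[-5.327 -9.576  8.853  0.576 -0.414  0.251] G [0.432 0.518 0.588] clr 0.305
[-7.535 -9.065  8.775  0.604 -0.541  0.284] G [0.44  0.523 0.569] clr 0.292
[-9.875 -7.905  8.407  0.611 -0.679  0.314] G [0.451 0.522 0.547] clr 0.277
[-12.242  -6.078   7.769   0.593  -0.824   0.341] G [0.463 0.515 0.522] clr 0.260
[-14.528  -3.586   6.884   0.548  -0.973   0.366] G [0.479 0.502 0.495] clr 0.241
[-16.622  -0.451   5.776   0.476  -1.122   0.388] G [0.496 0.483 0.468] clr 0.216
[-18.417   3.283   4.469   0.376  -1.267   0.406] G [0.515 0.458 0.442] clr 0.184
[-19.816   7.552   2.99    0.248  -1.402   0.42 ] G [0.535 0.426 0.417] clr 0.149
[-20.729  12.274   1.366   0.093  -1.523   0.429] G [0.556 0.389 0.395] clr 0.125
[-21.084  17.352  -0.376  -0.089  -1.626   0.433] G [0.577 0.346 0.376] clr 0.114
[-20.825  22.676  -2.206  -0.293  -1.705   0.432] G [0.599 0.298 0.361] clr 0.083
[-19.916  28.125  -4.092  -0.518  -1.756   0.424] G [0.619 0.247 0.352] clr 0.074
[-18.344  33.576  -6.003  -0.759  -1.776   0.409] G [0.638 0.193 0.348] clr 0.078
[-16.116  38.903  -7.905  -1.012  -1.76    0.387] G [0.654 0.138 0.349] clr 0.092
```

{"fn": "apply_moves", "kwargs": {"motion": "0.6 -2.2 2.3 0.1 0 0.036 255; 0.8 -4.3 4.3 0.2 -0.02 0.07 255; 0.4 -6.1 5.9 0.296 -0.06 0.11 255; -0.4 -7.7 7.2 0.384 -0.124 0.146 255; -1.7 -8.8 8.1 0.463 -0.2 0.18 255; -3.3 -9.5 8.6 0.528 -0.3 0.217 255; -5.3 -9.6 8.85 0.576 -0.41 0.25 255; -7.5 -9.1 8.8 0.604 -0.54 0.284 255; -8.7 -8.5 8.6 0.61 -0.61 0.3 255; -9.9 -7.9 8.4 0.611 -0.68 0.314 255"}}

```text
t: 23.83
eef_pos: [0.4556, 0.5394, 0.5443]
orientation: [-0.542, 0.632, 0.359, 0.423]
force: [0.5, 0.6, 0.2]
width: 0.0005
gripper_force: 0.0
```

```bash
python3 r11.py
```

```text
[ 0.26 -0.07  1.84  1.6   1.16  0.19] 23.8333
U [ 0.07 -0.77  2.58  1.51  0.    0.04] 0.09173454632880061
D [0.03 0.33 1.24 0.   1.57 1.79] 3.132524856197095e-08
->m
[-1.105  1.176 -0.123 -0.007 -0.068  0.04 ] G [0.46  0.518 0.532] clr 0.266
[-2.239  2.474 -0.422 -0.02  -0.136  0.083] G [0.467 0.513 0.518] clr 0.256
[-3.387  3.885 -0.904 -0.04  -0.204  0.127] G [0.475 0.506 0.503] clr 0.247
[-4.532  5.399 -1.573 -0.067 -0.272  0.173] G [0.484 0.498 0.489] clr 0.235
[-5.659  7.007 -2.432 -0.1   -0.338  0.22 ] G [0.493 0.487 0.474] clr 0.221
[-6.752  8.697 -3.482 -0.141 -0.402  0.269] G [0.503 0.475 0.459] clr 0.205
[-7.797 10.455 -4.725 -0.188 -0.465  0.319] G [0.513 0.461 0.445] clr 0.188
[-8.78  12.267 -6.158 -0.241 -0.524  0.37 ] G [0.524 0.445 0.431] clr 0.168
[-9.687 14.119 -7.779 -0.301 -0.581  0.422] G [0.535 0.427 0.418] clr 0.149
[-10.505  15.994  -9.584  -0.368  -0.633   0.474] G [0.546 0.407 0.405] clr 0.134
[-11.224  17.877 -11.566  -0.441  -0.682   0.527] G [0.558 0.385 0.393] clr 0.123
[-11.832  19.751 -13.718  -0.52   -0.726   0.58 ] G [0.57  0.363 0.383] clr 0.117
[-12.321  21.6   -16.03   -0.605  -0.766   0.632] G [0.581 0.338 0.373] clr 0.109
[-12.682  23.407 -18.492  -0.696  -0.799   0.684] G [0.593 0.312 0.365] clr 0.090
[-12.91   25.156 -21.091  -0.792  -0.827   0.736] G [0.604 0.285 0.358] clr 0.080
[-12.999  26.831 -23.814  -0.893  -0.848   0.786] G [0.615 0.257 0.353] clr 0.075
[-12.946  28.418 -26.647  -1.     -0.862   0.834] G [0.626 0.228 0.35 ] clr 0.074
[-12.748  29.902 -29.572  -1.111  -0.869   0.881] G [0.636 0.199 0.348] clr 0.077
[-12.404  31.27  -32.572  -1.226  -0.869   0.925] G [0.645 0.168 0.347] clr 0.083
[-11.915  32.511 -35.631  -1.345  -0.86    0.967] G [0.654 0.138 0.349] clr 0.092
```

{"fn": "apply_moves", "kwargs": {"motion": "-1.1 1.2 -0.1 0 -0.07 0.04 255; -2.2 2.5 -0.4 -0.02 -0.136 0.08 255; -3.4 3.9 -0.9 -0.04 -0.2 0.127 255; -4.5 5.4 -1.6 -0.07 -0.27 0.173 255; -5.7 7 -2.4 -0.1 -0.34 0.22 255; -6.8 8.7 -3.5 -0.14 -0.4 0.27 255; -7.8 10.5 -4.7 -0.19 -0.465 0.32 255; -8.8 12.3 -6.2 -0.24 -0.524 0.37 255; -9.7 14.1 -7.8 -0.3 -0.58 0.42 255; -10.5 16 -9.6 -0.37 -0.63 0.474 255"}}

```text
t: 24.67
eef_pos: [0.5469, 0.4205, 0.3913]
orientation: [-0.366, 0.881, 0.27, 0.131]
force: [0.2, 0.6, 0.3]
width: 0.0006
gripper_force: 0.0
```

```bash
python3 r11.py | awk 'NR<3||NR%2==0'
```

```text
[0.15 0.13 1.55 0.8  1.36 0.99] 24.6667
U [ 0.07 -0.77  2.58  0.62  0.    0.93] 0.09173454632879953
->m
[-0.448  2.699 -0.679 -0.064 -0.045  0.065] G [0.558 0.386 0.393] clr 0.123
[-0.902  5.438 -1.557 -0.131 -0.085  0.133] G [0.569 0.363 0.382] clr 0.117
[-1.36   8.197 -2.636 -0.203 -0.12   0.203] G [0.581 0.338 0.373] clr 0.109
[-1.821 10.953 -3.918 -0.278 -0.149  0.275] G [0.593 0.312 0.365] clr 0.090
[-2.283 13.685 -5.399 -0.357 -0.174  0.349] G [0.604 0.285 0.358] clr 0.080
[-2.743 16.373 -7.076 -0.439 -0.192  0.425] G [0.615 0.257 0.353] clr 0.075
[-3.2   18.994 -8.943 -0.523 -0.204  0.502] G [0.626 0.228 0.349] clr 0.074
[ -3.652  21.53  -10.992  -0.611  -0.21    0.58 ] G [0.636 0.199 0.348] clr 0.077
[ -4.097  23.96  -13.212  -0.7    -0.21    0.659] G [0.645 0.168 0.347] clr 0.083
[ -4.535  26.266 -15.593  -0.792  -0.203   0.738] G [0.654 0.138 0.349] clr 0.092
```

{"fn": "apply_moves", "kwargs": {"motion": "-0.4 2.7 -0.7 -0.06 -0.045 0.065 255; -0.9 5.4 -1.6 -0.13 -0.085 0.133 255; -1.4 8.2 -2.6 -0.2 -0.12 0.2 255; -1.8 11 -3.9 -0.28 -0.15 0.275 255; -2.3 13.7 -5.4 -0.36 -0.174 0.35 255; -2.7 16.4 -7.1 -0.44 -0.19 0.425 255; -3.2 19 -8.9 -0.52 -0.2 0.5 255; -3.65 21.5 -11 -0.61 -0.21 0.58 255; -4.1 24 -13.2 -0.7 -0.21 0.66 255; -4.5 26.3 -15.6 -0.79 -0.2 0.738 255"}}

```text
t: 25.5
eef_pos: [0.6557, 0.1376, 0.3296]
orientation: [-0.002, 0.996, -0.094, 0.002]
force: [0.9, 0.2, -1.3]
width: 0.0004
gripper_force: 0.0
```

```bash
cat > r12.py <<'E'
from r10 import *
T=W*Rt(0,0.0,-1)
for x,y,z in((.065,0,.33),(.065,0,.24),(.065,0,.228),(.02,0,.228),(-.03,0,.228),(-.06,0,.228),(-.09,0,.228)):
    G=tip(x,y,z)-.019*T.as_matrix()[:,2]; X=T.apply(tool)+[x,y,z+.019]
    print((x,z),rel(G,T)[0],"clr %.3f"%dist(X),"ik %.4f"%ik(G,T,P,sg,q)[1])
E
python3 r12.py
```

```text
[0.03 0.33 1.24 0.   1.57 1.79] 25.5
U [ 0.25 -0.84  2.58 -1.14  0.26  2.74] 0.0808647832269222
D [0.03 0.33 1.24 0.   1.57 1.79] 3.132524856197095e-08
(0.065, 0.33) [-0.133  0.027 -0.044 -0.003 -0.004 -0.001] clr 0.089 ik 0.0000
(0.065, 0.24) [-1.640e-01  5.800e-02  8.956e+00 -3.000e-03 -4.000e-03 -1.000e-03] clr 0.036 ik 0.0000
(0.065, 0.228) [-1.6900e-01  6.3000e-02  1.0156e+01 -3.0000e-03 -4.0000e-03 -1.0000e-03] clr 0.036 ik 0.0000
(0.02, 0.228) [-4.669e+00  6.800e-02  1.014e+01 -3.000e-03 -4.000e-03 -1.000e-03] clr -0.002 ik 0.0000
(-0.03, 0.228) [-9.6690e+00  7.4000e-02  1.0122e+01 -3.0000e-03 -4.0000e-03 -1.0000e-03] clr 0.002 ik 0.0000
(-0.06, 0.228) [-1.2669e+01  7.8000e-02  1.0112e+01 -3.0000e-03 -4.0000e-03 -1.0000e-03] clr 0.025 ik 0.0000
(-0.09, 0.228) [-1.5669e+01  8.2000e-02  1.0101e+01 -3.0000e-03 -4.0000e-03 -1.0000e-03] clr 0.047 ik 0.0000
```

{"fn": "apply_moves", "kwargs": {"motion": "-0.1 0 2.5 0 0 0 255; -0.1 0 5 0 0 0 255; -0.2 0 7.5 0 0 0 255; -0.2 0 10.1 0 0 0 255; -0.2 0 10.1 0 0 0 255; -1.5 0 10.1 0 0 0 255; -3 0 10.1 0 0 0 255; -4.5 0 10.1 0 0 0 255; -5.5 0 10.1 0 0 0 255; -6.5 0 10.1 0 0 0 255"}}

```text
t: 26.33
eef_pos: [0.5919, 0.152, 0.2313]
orientation: [-0.003, 0.996, -0.092, 0.004]
force: [1.5, -0.6, 0.9]
width: 0.0003
gripper_force: 0.9
```

{"fn": "apply_moves", "kwargs": {"motion": "-0.8 0 0 0 0 0 255; -1.6 0 0 0 0 0 255; -2.4 0 0 0 0 0 255; -3.2 0 0 0 0 0 255; -4 0 0 0 0 0 255; -4.8 0 0 0 0 0 255; -5.6 0 0 0 0 0 255; -6.2 0 0 0 0 0 255; -6.2 0 0 0 0 0 255; -6.2 0 0 0 0 0 255"}}

```text
t: 27.17
eef_pos: [0.5295, 0.1637, 0.2292]
orientation: [-0.003, 0.996, -0.091, 0.002]
force: [0.1, -0.9, -0.8]
width: 0.0001
gripper_force: 0.0
```

Run:
```python
from h import *
p,R,s=pose(); cw=lambda X:Ro.from_euler("z",.187).apply(X-[.5905,.1497,0]); print("tip case",cw(p).round(3),s["force"],s["t"])
for n in("side","scene"):
    v=cw(cloud(get_image(n)).reshape(-1,3)); k=(v[:,2]>.178)&(v[:,2]<.285)&(abs(v[:,1])<.13)&(abs(v[:,1])>.06)&(abs(v[:,0]+.06)<.12); 
    a=np.arctan2(v[k][:,0]+.057,v[k][:,2]-.172); print(n,k.sum(),np.percentile(2.57+a,[10,50,90]).round(2) if k.sum() else "")
```

```text
tip case [-0.063  0.002  0.229] [ 0.08155849 -0.88070131 -0.78734909] 27.1667
side 166 [2.12 2.18 2.61]
scene 1513 [2.09 2.15 2.47]
```

{"fn": "apply_moves", "kwargs": {"motion": "-0.8 0 0 0 0 0 255; -1.6 0 0 0 0 0 255; -2.2 0 0 0 0 0 255; -2.2 0 0 0 0 0 255; -2.2 0 -1.5 0 0 0 255; -2.2 0 -3 0 0 0 255; -2.2 0 -5 0 0 0 255; -2.2 0 -7 0 0 0 255; -2.2 0 -9 0 0 0 255; -2.2 0 -10 0 0 0 255"}}

```text
t: 28.1
eef_pos: [0.5086, 0.1671, 0.332]
orientation: [-0.003, 0.996, -0.091, 0.004]
force: [0.6, -0.1, -0.0]
width: 0.0004
gripper_force: 0.0
```

{"fn": "apply_moves", "kwargs": {"motion": "0 0 0 0 0 0 255; 0 0 0 0 0 0 255; 0 0 0 0 0 0 255; 0 0 0 0 0 0 255; 0 0 0 0 0 0 255; 0 0 0 0 0 0 255; 0 0 0 0 0 0 255; 0 0 0 0 0 0 255; 0 0 0 0 0 0 255; 0 0 0 0 0 0 255"}}

```text
t: 28.93
eef_pos: [0.5079, 0.167, 0.3291]
orientation: [-0.003, 0.996, -0.091, 0.002]
force: [0.2, -0.4, 0.3]
width: 0.0006
gripper_force: 0.0
```

{"fn": "apply_moves", "kwargs": {"motion": "0 0 0 0 0 0 255; 0 0 0 0 0 0 255; 0 0 0 0 0 0 255; 0 0 0 0 0 0 255; 0 0 0 0 0 0 255; 0 0 0 0 0 0 255; 0 0 0 0 0 0 255; 0 0 0 0 0 0 255; 0 0 0 0 0 0 255; 0 0 0 0 0 0 255"}}

```text
t: 29.77
eef_pos: [0.5078, 0.167, 0.3291]
orientation: [-0.003, 0.996, -0.091, 0.002]
force: [0.1, -0.4, 0.6]
width: 0.0006
gripper_force: 0.0
```

```bash
cat > chk.py <<'E'
from h import *
p,R,s=pose(); cw=lambda X:Ro.from_euler("z",.187).apply(X-[.5905,.1497,0]); print("tip case",cw(p).round(3),s["t"])
o=[]
for n,(r0,c0) in dict(side=(80,150),scene=(150,230)).items():
    im=get_image(n); v=cw(cloud(im).reshape(-1,3)); k=(v[:,2]>.08)&(v[:,2]<.21)&(abs(v[:,1])<.11)&(v[:,0]<-.06)&(v[:,0]>-.17)
    a=np.arctan2(v[k][:,0]+.057,v[k][:,2]-.172); print(n,k.sum(),np.percentile(np.mod(2.57+a,2*np.pi),[5,25,50,75,95]).round(3) if k.sum() else "")
    u=(v[:,2]>.178)&(v[:,2]<.285)&(abs(v[:,1])<.12)&(abs(v[:,0])<.11); print("above roof",u.sum())
    o.append(cv2.resize(im["frame"][r0:r0+150,c0:c0+160],(400,375)))
cv2.imwrite("pics/k.png",np.hstack(o)[:,:,::-1])
E
python3 chk.py
```

```text
tip case [-0.084  0.002  0.329] 29.7667
side 742 [4.000e-03 1.500e-02 3.100e-02 1.490e-01 6.279e+00]
above roof 0
scene 32 [0.578 1.27  1.519 6.198 6.261]
above roof 2
```

View pics/k.png

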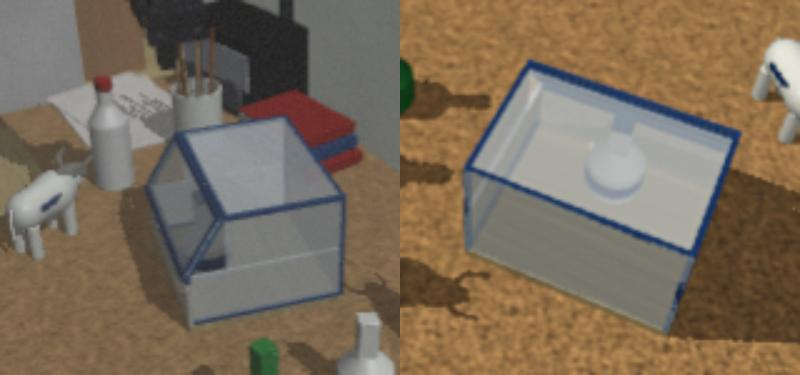

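{"fn": "apply_moves", "kwargs": {"motion": "0 0 -1 0 0 0 255; 0 0 -2 0 0 0 255; 0 0 -3 0 0 0 255; 0 0 -3 0 0 0 255; 0 0 -3 0 0 0 255; 0 0 -3 0 0 0 255; 0 0 -3 0 0 0 255; 0 0 -3 0 0 0 255; 0 0 -3 0 0 0 255; 0 0 -3 0 0 0 255"}}

```text
t: 30.7
eef_pos: [0.5076, 0.1668, 0.3587]
orientation: [-0.003, 0.996, -0.091, 0.001]
force: [-0.1, 0.5, -0.3]
width: 0.0007
gripper_force: 0.0
```

```bash
python3 chk.py | head -2; python3 -c "
from cell import *
print(finish_job())"
```

```text
tip case [-0.085  0.001  0.359] 30.7
side 741 [4.00e-03 1.50e-02 3.30e-02 1.84e-01 6.28e+00]
the job is handed in; nothing more can be done
None
```

I handed the job in at about 31 s: the painted vase stands upright and let go in the case, about 51 mm in front of its centre, and the flap reads shut at roughly 0.03 rad; the first lift went the wrong way and dragged the vase about 5 cm across the table at 43 N wrist force, so I regrasped it, and I saw no other piece move but did not measure their positions at the end.

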